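Gauge a walnut spline in the bench micrometer

ROBOT

A 6-joint arm with a two-finger parallel gripper is mounted at the origin on the work surface. World frame = base frame: x ahead of the robot, y to its left, z up, the work surface at z = 0. Lengths are in m, angles in rad, forces in N, time in s.
With the tool pointing down it reaches from about 0.375 to 0.975 m from the base axis. Payload 3.8 kg.
Tool frame: the origin (TCP) lies on the mounting face of the last link; the fingertips stand 173 mm ahead of it and the grasp point (between the pads) lies 155 mm ahead of it; z points along the fingers, y is the direction in which the jaws open and shut (so a half turn about z gives the same grasp; the last joint's range is limited). The gripper opens to 85 mm and grips with 20 to 120 N. Pads are 22 mm wide; open, the fingers measure 114 mm over their backs; the gripper's body (76 mm by 85 mm) begins 54 mm behind the grasp point. The pads swing forward as they close: fully open they stand 13 mm farther back than shut.
Start: joints at [1.222, 0.264, 1.604, -0, 1.274, -0.037], TCP at [0.207, 0.642, 0.405] pointing down, gripper open.
Joint ranges: [-2.63, 2.63], [-0.94, 2.18], [0.31, 2.57], [-1.31, 4.45], [0, 2.66], [-2.55, 2.55]. Speed limits (rad/s): [2.57, 2.57, 3.14, 3.14, 3.14, 3.14].

INTERFACE

Orientations are given as a rotation vector (axis times angle).
In Python, from workcell import bot gives the robot as it stands.
- The arm moves only by the shell command python3 -m jog 'ROWS' [FORCE]. ROWS is JSON, a list that holds one entry, the list of rows, each a list of 7 numbers: the closure, from 0 (fully open) to 1 (shut), then the shift along the tool's x, y, z in cm, then the turn, a rotation vector about the tool's x, y, z in rad. A call has 1 to 12 rows; each row is the pose to reach, as a shift and turn from the pose commanded when the call began, along the tool's axes at that moment; what a row does not reach only later rows make up. A row lasts 1/8 s, in which the tool goes at most 62.5 mm and 10.7 degrees, less where a joint would pass 70% of its speed; a pose out of reach is approached as far as the arm can. A call with a gripper value outside its range is refused whole. The fingers move at their own pace and stop on an object; FORCE is the grip in N (left out, the last holds). Time passes only in rows, so rows that repeat a pose let the fingers close. It gives the time, the measured TCP pose, the force and the opening at its end, in the units of the state.
- bot.read_state(): the state, without advancing time (a new reading comes with each control period).
- bot.read_camera(name): name is "side" or "top"; returns the picture (384x512x3 uint8, red, green, blue); there is no depth.
- bot.camera_model(name): a dict with "intrinsics" (3x3 intrinsics, pixels), "k1" (the pictures are not rectified: a ray, as slopes to the right and down, at radius r is drawn at 1 + k1 r^2 times it, then the intrinsics apply), "rvec" (rotation vector, rad) and "tvec" (3), from world to camera coordinates, as OpenCV has them. Camera axes: x right, y down, z forward; pixel columns grow to the right and rows downward; lengths in m; the calibration is good to about 2 mm. A picture is of the moment at which its call begins. camera_model takes no time and is no camera call.
- bot.finish_job(): hands the job in, once; it reports no verdict.
The state is a dict: "time": time; "q": joint angles; "joint_vel": joint speeds; "joint_torque": joint torques, N m; "tool_pos": TCP position; "tcp_rot": TCP orientation; "wrist_force": force on the tool from outside, world axes, zero at the start; "torque": the same for the moment, N m; "width": opening from 0.0 (shut) to 1.0 (fully open).
Only numpy, scipy, OpenCV 4.12 (cv2) and the standard library are available. Lean on these libraries where they do the work, as an engineer would, in place of code of your own. Each camera call takes 0.05 s, during which the arm holds its last target.

TASK

Gauge the dark walnut spline in the bench micrometer: lay it flat on the micrometer's steel table, slide it lengthways, square and centred, under the open spindle, and press its end gently home against the stop. Then turn the small ratchet knob on top (not the thimble below it, which would crush the wood) clockwise seen from above until the spindle closes on the spline and the ratchet has slipped about half a turn, at least a quarter and less than a whole one. Let go, leaving the spline clamped there, and leave the other splines, the plane and the square where they are.

Things in the scene. Friction and masses are not known exactly. Their poses are not given: they have to be found in the camera images.
- walnut_spline: Dark brown walnut strip, 180 x 24 x 12 mm (x, y, z), 29 to 50 g. It starts lying on two wooden stickers 14 mm high, among two like it. Origin: centre of its underside; x along its length, either end may go in first.
- ash_spline: Pale ash strip of the same size and frame, a bystander: leave it.
- cherry_spline: Reddish cherry strip of the same size and frame, a bystander: leave it.
- rack: The two stickers (fixed), bars 18 x 215 x 14 mm along y at x = -65 and +65 mm. Origin on the bench, midway between them. The splines lie across them, along x, 67 mm apart in y, in any order.
- plane: Wooden hand plane 230 x 58 mm, about 90 mm high, cross handle 130 mm long; loose bystander. Origin: centre of its sole.
- square: Try square, stock 100 x 24 x 14 mm along x, blade 150 mm towards +y; loose bystander. Origin: centre of the stock's underside.
- stand: Bench micrometer stand (fixed). Origin on the bench straight under the upright spindle axis; x is the way work is slid in (away from the robot), y points to the column. Its flat steel table is 30 mm above the bench, x = -150 to +55, y = -55 to +45 mm. A round column, top 152 mm above the bench, stands at y = +92 mm; its arm, 88 to 112 mm above the bench, carries the head on the spindle axis.
- stop: Fixed steel end stop on the table, 12 x 50 x 16 mm, axes as the stand's. Origin: centre of the lower edge of its near face, 20 mm past the spindle axis (x = +20 mm of the stand), against which the spline's end butts. A push of 2 to 8 N shows that the spline is home; more than 12 N is ramming it.
- spindle: Micrometer spindle, 7 mm thick, with a flat round foot 14 mm across; it moves up and down and does not turn. Origin: centre of the foot's underside, at the start 14.5 to 17 mm above the table, so 2.5 to 5 mm above a spline lying there. It comes down 10 mm per turn (1.59 mm per rad). Through the ratchet it presses the wood with about 16 N; over 25 N it is overforced.
- thimble (a joint): Turn of the plain thimble (aluminium drum 21 mm across, 131 to 163 mm above the bench, red mark on top), rad, growing clockwise seen from above as the spindle comes down; starts at 0.95 to 2.5. About 0.012 N m of drag; it stays where it is left. Driven directly it has no slip and crushes the work.
- ratchet (a joint): Slip of the ratchet knob relative to the thimble, rad, 0 at the start, growing clockwise seen from above. The knob carries the thimble along until the work blocks the spindle; then it slips at a steady 0.038 N m and this value grows (quarter turn 1.57, whole turn 6.28).
- ratchet_grip (a point): Grip point on the ratchet knob: on its axis, 180 mm above the bench, 11 mm under its top. The knob is dark knurled steel, 13 mm across, 27 mm tall, white mark on top; its axis is upright and it neither rises nor sinks as it turns. The wider thimble begins 17 mm under this point: fingertips must not rest on it or rub it.
- readout (a point): Front of the black readout box on the micrometer head, 100 mm above the bench, 30 mm from the spindle axis towards the robot. The box is 16 x 46 x 30 mm (stand's x, y, z). Apart from spindle and stop nothing over the table is lower than 70 mm above the bench.

How it is judged:
By the outcome, as a careful person would: the job done as asked, in the order asked, and still so for the second after the job is handed in, with the robot touching nothing.
It also fails if it takes over 72 s, if anything falls off the work surface, if the arm or the gripper's body presses on something with over 40 N, if the wrist force passes 120 N, or if a joint passes its speed limit or range.

## Working session

There is one attempt and no reset: what is moved stays moved. The work goes in short steps, Python scripts to look and compute and a shell command to move; the robot and the scene stay as the last step left them, time stands still between calls to the robot, and variables do not carry over. Pictures are saved under pics/ and viewed, and the job is handed in when it is done.

```bash
ls; mkdir -p pics
python3 - <<'E'
from workcell import bot
import cv2,numpy as np
s=bot.read_state(); print(s)
for n in("side","top"):
    m=bot.camera_model(n); print(n,m)
    R=cv2.Rodrigues(np.array(m["rvec"],float))[0]; print(-R.T@np.array(m["tvec"]))
    cv2.imwrite(f"pics/{n}0.png",cv2.cvtColor(bot.read_camera(n),cv2.COLOR_RGB2BGR))
E
```

```text
pics
{'time': 0.0, 'q': array([ 1.22207175e+00,  2.64785093e-01,  1.60540807e+00,  2.06102824e-06,
        1.27369441e+00, -3.69166771e-02]), 'joint_vel': array([ 0.00126165, -0.00024981, -0.00030443,  0.00131201,  0.00130017,
       -0.0005346 ]), 'joint_torque': array([ 3.98314123e-04, -5.15105295e+01, -3.67325521e+01, -6.62338289e-05,
        1.27816043e-02, -1.43717891e-06]), 'tool_pos': array([0.20696903, 0.64211918, 0.40332165]), 'tcp_rot': array([-0.48773703, -3.10305162,  0.00353694]), 'wrist_force': array([-0.49146583,  0.60703445, -0.81505917]), 'torque': array([0.05735375, 0.039424  , 0.01108639]), 'width': 0.998497580020291}
side {'intrinsics': array([[398.43368499,   0.        , 253.83536663],
       [  0.        , 398.43368499, 184.35221014],
       [  0.        ,   0.        ,   1.        ]]), 'k1': -0.01781274145482296, 'rvec': array([ 2.2788825 , -0.89547608,  0.34119048]), 'tvec': array([-0.44265954,  0.4024979 ,  1.04131162])}
[ 0.05888238 -0.58299051  1.04830188]
top {'intrinsics': array([[433.54524005,   0.        , 248.9327382 ],
       [  0.        , 433.54524005, 193.45327034],
       [  0.        ,   0.        ,   1.        ]]), 'k1': -0.13851956610363234, 'rvec': array([ 2.17793645, -2.21533293,  0.06433918]), 'tvec': array([0.0405558 , 0.58812317, 1.27975567])}
[0.51946317 0.03763295 1.30921732]
```

View pics/side0.png

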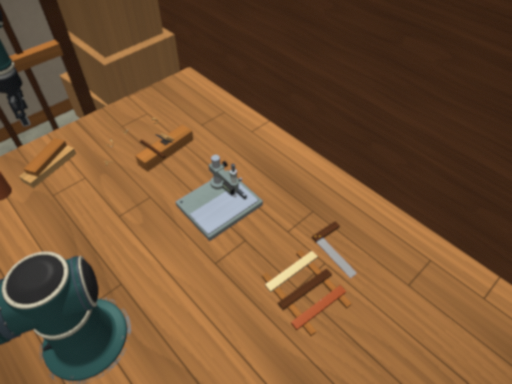

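View pics/top0.png

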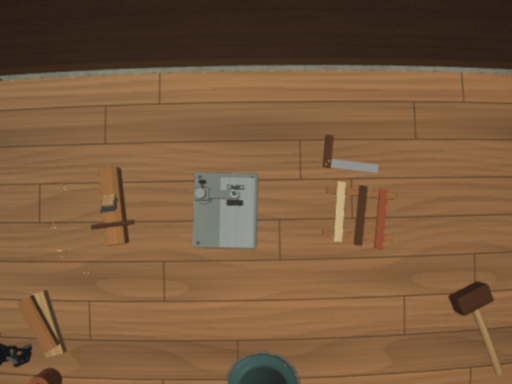

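The top view shows the walnut in the middle of the rack, around (361,215). The micrometer head is near (235,195), with the stand's table at about x 193–257, y 172–248. The square is at (330,150) and the plane at (112,205). I'll enlarge these areas and measure.

```bash
cat > h.py <<'E'
import cv2,numpy as np
from workcell import bot
def cam(n):
    m=bot.camera_model(n);R=cv2.Rodrigues(np.array(m["rvec"],float))[0]
    return m["intrinsics"],m["k1"],R,np.array(m["tvec"],float)
def ray(n,px):
    K,k1,R,t=cam(n)
    p=cv2.undistortPoints(np.array(px,float).reshape(-1,1,2),K,np.array([k1,0,0,0.]))[:,0]
    d=np.c_[p,np.ones(len(p))]@R
    return -R.T@t,d
def onz(n,px,z):
    c,d=ray(n,px); return c+d*((z-c[2])/d[:,2])[:,None]
def proj(n,P):
    K,k1,R,t=cam(n)
    return cv2.projectPoints(np.array(P,float).reshape(-1,1,3),cv2.Rodrigues(R)[0],t,K,np.array([k1,0,0,0.]))[0][:,0]
def tri(p1,p2):
    a,d=ray("side",[p1]);b,e=ray("top",[p2]);d=d[0];e=e[0]
    s=np.linalg.lstsq(np.c_[d,-e],b-a,rcond=None)[0]
    P,Q=a+s[0]*d,b+s[1]*e; return (P+Q)/2,np.linalg.norm(P-Q)
def snap(n,name):
    im=cv2.cvtColor(bot.read_camera(n),cv2.COLOR_RGB2BGR);cv2.imwrite(f"pics/{name}.png",im);return im
def crop(im,x0,y0,x1,y1,f,name):
    cv2.imwrite(f"pics/{name}.png",cv2.resize(im[y0:y1,x0:x1],None,fx=f,fy=f,interpolation=cv2.INTER_CUBIC))
E
python3 - <<'E'
from h import *
t=cv2.imread("pics/top0.png");s=cv2.imread("pics/side0.png")
crop(t,185,165,265,255,6,"t1");crop(t,315,130,395,255,4.5,"t2");crop(s,170,145,270,240,6,"s1");crop(s,255,215,365,340,4.5,"s2")
# walnut mask
for n,im in(("top",t),("side",s)):
    hsv=cv2.cvtColor(im,cv2.COLOR_BGR2HSV)
    x0,y0,x1,y1=(350,180,372,252) if n=="top" else (268,262,340,312)
    m=np.zeros(im.shape[:2],np.uint8);m[y0:y1,x0:x1]=(hsv[y0:y1,x0:x1,2]<105)*255
    c=max(cv2.findContours(m,0,2)[0],key=cv2.contourArea)
    r=cv2.minAreaRect(c);print(n,r,cv2.contourArea(c));b=cv2.boxPoints(r)
    w=onz(n,np.r_[[r[0]],b],0.026);print(w.round(4))
E
```

```text
top ((359.8688659667969, 214.942626953125), (9.144109725952148, 58.757694244384766), 5.19442892074585) 424.5
[[ 0.5183 -0.2998  0.026 ]
 [ 0.4328 -0.2757  0.026 ]
 [ 0.6072 -0.2966  0.026 ]
 [ 0.6043 -0.3245  0.026 ]
 [ 0.4297 -0.3033  0.026 ]]
side ((304.1952209472656, 288.7810974121094), (10.31275749206543, 59.89156723022461), 55.222171783447266) 455.5
[[ 0.5133 -0.3038  0.026 ]
 [ 0.4303 -0.2784  0.026 ]
 [ 0.6089 -0.3014  0.026 ]
 [ 0.6002 -0.3305  0.026 ]
 [ 0.4248 -0.3062  0.026 ]]
```

View pics/t1.png

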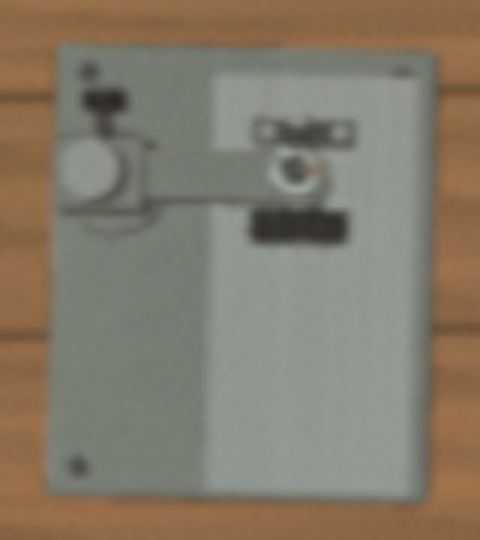

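View pics/t2.png

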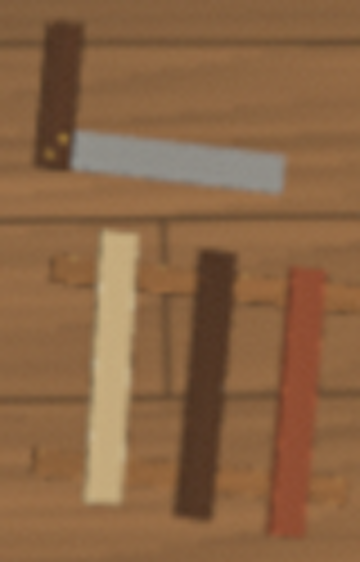

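View pics/s1.png

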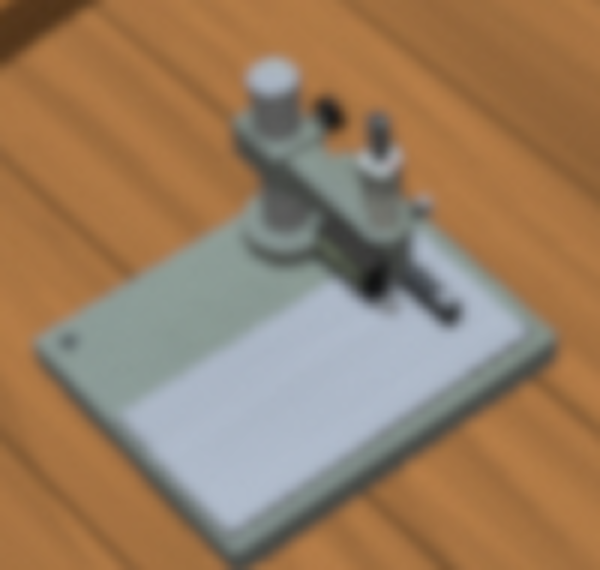

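View pics/s2.png

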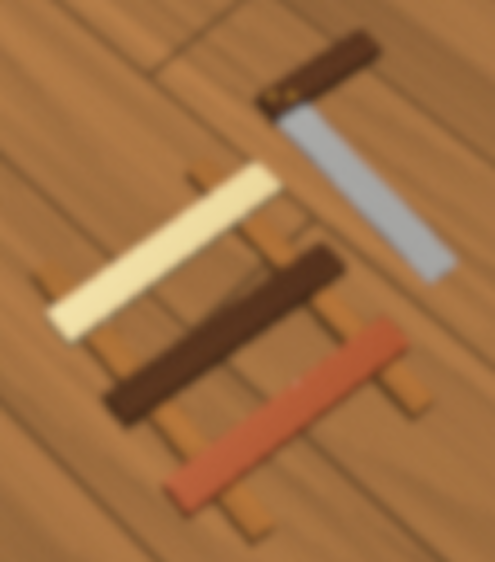

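Run:
```python
from h import *
t=cv2.imread("pics/top0.png");s=cv2.imread("pics/side0.png")
# steel table mask
for n,im,(x0,y0,x1,y1) in(("top",t,(190,170,262,252)),("side",s,(170,145,270,240))):
    g=im[y0:y1,x0:x1].astype(int)
    big=cv2.resize(im[y0:y1,x0:x1],None,fx=6,fy=6,interpolation=cv2.INTER_CUBIC).astype(int)
    lab=big; 
    m=((big[...,0]>big[...,2]-6 if n=="top" else big[...,0]>big[...,2]+5)&(big.sum(2)>(380 if n=="top" else 480))).astype(np.uint8)*255
    m=cv2.morphologyEx(m,cv2.MORPH_OPEN,np.ones((9,9)))
    cv2.imwrite(f"pics/m_{n}.png",m)
    print(n,[ (y,x,im[y,x].tolist()) for y,x in ([(225,207),(225,238),(245,258)] if n=="top" else [(198,190),(210,220)])])
print("knob",onz("top",[(234.5,193.3)],.191),onz("side",[(233.2,164.5)],.191),tri((233.2,164.5),(234.5,193.3)))
# spline top-edge midline via weighted darkness, top camera
g=cv2.cvtColor(t,cv2.COLOR_BGR2GRAY).astype(float)
pts=[]
for y in range(188,242):
    xs=np.arange(350,373);w=np.clip(95-g[y,350:373],0,None)
    pts.append((( w*xs).sum()/w.sum(),y))
pts=np.array(pts);W=onz("top",pts,.026)
p=np.polyfit(W[:,0],W[:,1],1);print("line",p,np.degrees(np.arctan(p[0])),"y@0.518",np.polyval(p,.518),"resid",np.std(W[:,1]-np.polyval(p,W[:,0])))
```

```text
top [(225, 207, [115, 125, 119]), (225, 238, [143, 149, 144]), (245, 258, [75, 115, 158])]
side [(198, 190, [152, 156, 140]), (210, 220, [197, 182, 171])]
knob [[0.58036634 0.06876825 0.191     ]] [[0.58384496 0.06896586 0.191     ]] (array([0.58128902, 0.06790033, 0.19342008]), np.float64(0.002646932393924581))
line [-0.1194888  -0.23854834] -6.813897741158474 y@0.518 -0.30044354044386684 resid 0.0006441773858883201
```

Run:
```python
import cv2,numpy as np
a=cv2.imread("pics/m_top.png");b=cv2.imread("pics/m_side.png")
h=max(a.shape[0],b.shape[0]);o=np.zeros((h,a.shape[1]+b.shape[1]+10,3),np.uint8)+90
o[:a.shape[0],:a.shape[1]]=a;o[:b.shape[0],a.shape[1]+10:]=b;o=cv2.resize(o,None,fx=.7,fy=.7);cv2.imwrite("pics/mm.png",o)
```

```text
(no output)
```

View pics/mm.png

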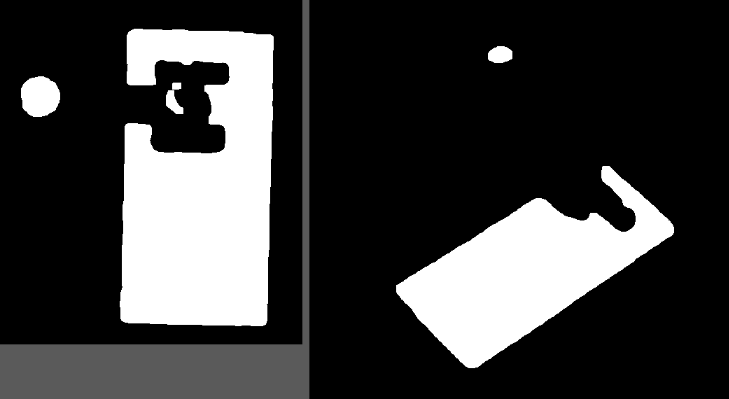

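The masks (top left, side right) isolate the steel table cleanly. Next I'll fit the stand frame from the table outline in world coordinates.

Run:
```python
from h import *
for n,(x0,y0) in(("top",(190,170)),("side",(170,145))):
    m=cv2.imread(f"pics/m_{n}.png",0)
    c=max(cv2.findContours(m,0,1)[0],key=cv2.contourArea)[:,0].astype(float)
    W=onz(n,(c+.5)/6-.5+[x0,y0],.03)[:,:2]
    r=cv2.minAreaRect((W*1000).astype(np.float32));b=cv2.boxPoints(r);print(n,r,b.round(1).tolist())
    # line fits on near edge, right edge, left edge (trim)
    a=np.radians(-1.0)
    for it in range(3):
        R=np.array([[np.cos(a),-np.sin(a)],[np.sin(a),np.cos(a)]]);L=W@R  # local coords (R^T w)
        xm,xM=L[:,0].min(),L[:,0].max();ym=L[:,1].min();yM=L[:,1].max()
        def fit(sel,ax):
            p=np.polyfit(L[sel,ax],L[sel,1-ax],1);return p
        mid=(L[:,0]>xm+.015)&(L[:,0]<xm+.09)
        rt=fit((L[:,0]>xm+.015)&(L[:,0]<xM-.015)&(L[:,1]<ym+.006),0)
        lf=fit(mid&(L[:,1]>yM-.006),0)
        nr=fit((L[:,1]>ym+.012)&(L[:,1]<yM-.012)&(L[:,0]<xm+.006),1)
        fr=fit((L[:,1]>ym+.012)&(L[:,1]<ym+.045)&(L[:,0]>xM-.006),1)
        a+=(rt[0])
    print("ang",np.degrees(a),"slopes",rt,lf,nr,fr)
    xn,xf=np.polyval(nr,0.0),np.polyval(fr,.0)
    xn=L[(L[:,1]>ym+.012)&(L[:,1]<yM-.012)&(L[:,0]<xm+.006),0].mean();xf=L[(L[:,1]>ym+.012)&(L[:,1]<ym+.045)&(L[:,0]>xM-.006),0].mean()
    yr=L[(L[:,0]>xm+.015)&(L[:,0]<xM-.015)&(L[:,1]<ym+.006),1].mean();yl=L[mid&(L[:,1]>yM-.006),1].mean()
    print("size",xf-xn,yl-yr)
    o=np.array([(xn+xf)/2+.0475,(yr+yl)/2+.005]);print("origin",R@o)
```

```text
top ((534.7466430664062, 68.29269409179688), (104.00519561767578, 207.26776123046875), 87.67976379394531) [[429.1000061035156, 20.5], [636.2000122070312, 12.100000381469727], [640.4000244140625, 116.0999984741211], [433.29998779296875, 124.4000015258789]]
ang -2.3930876280103917 slopes [-4.65193017e-09  3.92501603e-02] [0.00260399 0.14044917] [-0.00375651  0.42852397] [0.04389656 0.63131721]
size 0.20608469502365911 0.10244985357573033
origin [0.58220808 0.07122704]
side ((536.2311401367188, 68.8773193359375), (101.79561614990234, 206.6316375732422), 87.69203186035156) [[430.8999938964844, 22.200000762939453], [637.4000244140625, 13.899999618530273], [641.5, 115.5999984741211], [435.0, 123.9000015258789]]
ang -1.721860204267437 slopes [-4.57578680e-09  3.52574808e-02] [-0.02307224  0.14660669] [0.01208775 0.43043991] [0.02616046 0.63476889]
size 0.20495665866697815 0.10020708145927729
origin [0.58389499 0.07284927]
```

```bash
cat >> h.py <<'E'
from scipy.spatial.transform import Rotation as Ro
def plan(x,y,z,yaw):
    "desired measured TCP pose, tool down, tool y axis at world angle yaw (deg) -> shift cm & rotvec in tool frame"
    s=bot.read_state();R=Ro.from_rotvec(s["tcp_rot"])
    yy=np.radians(yaw);Y=np.array([np.cos(yy),np.sin(yy),0]);Z=np.array([0,0,-1.]);X=np.cross(Y,Z)
    G=Ro.from_matrix(np.c_[X,Y,Z])
    d=R.inv().apply(np.array([x,y,z])-s["tool_pos"])*100
    print("t",round(s["time"],2),"shift cm",d.round(2),"rot",(R.inv()*G).as_rotvec().round(3))
def st():
    s=bot.read_state();Y=Ro.from_rotvec(s["tcp_rot"]).as_matrix()
    print("t",round(s["time"],3),"pos",s["tool_pos"].round(4),"yaw",np.degrees(np.arctan2(Y[1,1],Y[0,1])).round(2),"tilt",Y[:2,2].round(4),"F",s["wrist_force"].round(2),"M",s["torque"].round(3),"w",round(s["width"],3),"q",s["q"].round(3))
    return s
E
python3 - <<'E'
from h import *
st()
t=cv2.imread("pics/top0.png");s=cv2.imread("pics/side0.png")
for n,(x0,y0) in(("top",(190,170)),("side",(170,145))):
    m=cv2.imread(f"pics/m_{n}.png",0)
    for c in cv2.findContours(m,0,1)[0]:
        if 150<cv2.contourArea(c)<5000:
            (cx,cy),r=cv2.minEnclosingCircle(c);M=cv2.moments(c)
            p=((M["m10"]/M["m00"]+.5)/6-.5+x0,(M["m01"]/M["m00"]+.5)/6-.5+y0);print(n,p,onz(n,[p],.152),M["m00"])
a=np.radians(-2.3);print("92mm:",92*np.array([-np.sin(a),np.cos(a)]))
crop(t,220,180,250,205,24,"t3");crop(s,215,155,255,205,12,"s3")
E
```

```text
t 0.1 pos [0.207  0.6422 0.4035] yaw 72.13 tilt [-0.0007 -0.0019] F [-0.22  0.48  0.2 ] M [-0.016 -0.038  0.023] w 1.004 q [ 1.222  0.265  1.605  0.     1.274 -0.037]
top (230.7726314484127, 194.07948908730157) [[0.58057254 0.07985006 0.152     ]] 448.0
top (199.03757452844826, 192.50797371279117) [[0.58621925 0.16478895 0.152     ]] 2506.5
side (214.93701525054465, 157.55135076252722) [[0.58530733 0.16153082 0.152     ]] 637.5
92mm: [ 3.69212491 91.92588435]
```

View pics/t3.png

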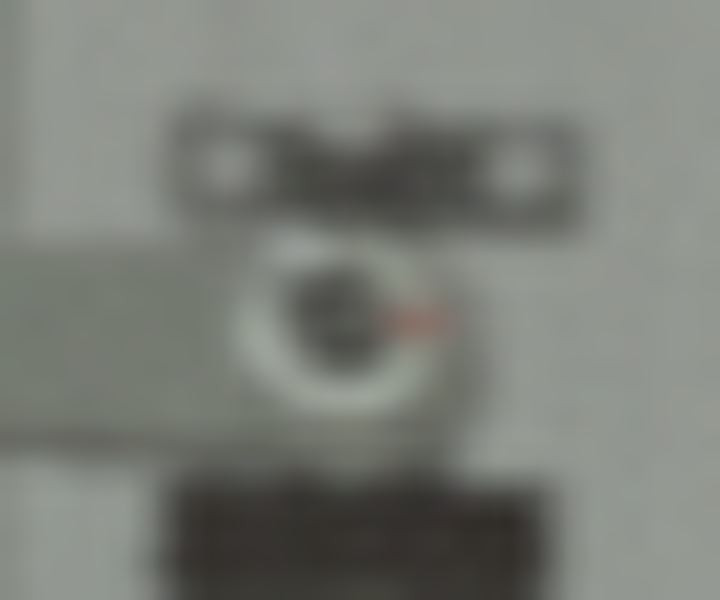

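View pics/s3.png

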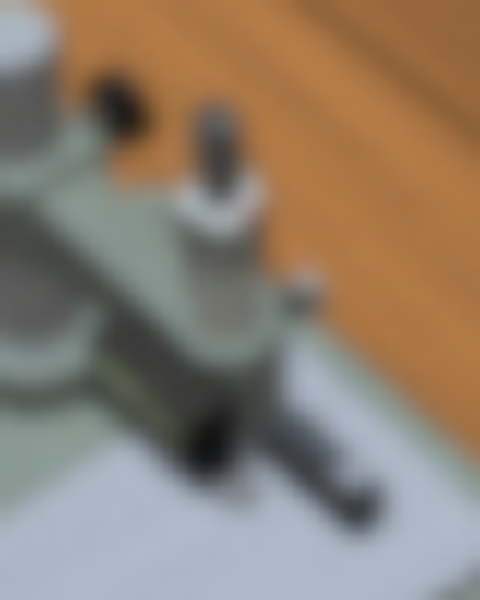

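Estimates so far:
- **Knob axis:** about (0.5823, 0.0715), with the stand yaw about −2.3°.
- **Walnut:** centre about (0.518, −0.301), yaw −6.8°.
- **Grasp:** 40 mm behind the walnut's centre.

I'll go there by a waypoint.

Run:
```python
from h import *
print(onz("top",[(233.9,192.9)],.191),onz("top",[(234.0,193.05)],.163),onz("side",[(232.6,164.2)],.191))
plan(.45,.25,.40,77)
plan(.4786,-.2971,.32,83.2)
```

```text
[[0.5814272 0.0703023 0.191    ]] [[0.58257657 0.07086163 0.163     ]] [[0.58334829 0.07113869 0.191     ]]
t 0.1 shift cm [-35.16 -29.87   0.41] rot [-0.002 -0.    -0.085]
t 0.1 shift cm [-54.67 -81.05   8.51] rot [-0.002 -0.    -0.193]
```

```bash
python3 -m jog '[[[0.45,-20,-10,0,0,0,-0.05],[0.45,-35,-30,0,0,0,-0.085],[0.45,-35,-30,0,0,0,-0.085],[0.45,-35,-30,0,0,0,-0.085],[0.45,-35,-30,0,0,0,-0.085],[0.45,-35,-30,0,0,0,-0.085],[0.45,-35,-30,0,0,0,-0.085],[0.45,-55,-81,4,0,0,-0.19],[0.45,-55,-81,4,0,0,-0.19],[0.45,-55,-81,4,0,0,-0.19],[0.45,-55,-81,4,0,0,-0.19],[0.45,-55,-81,4,0,0,-0.19]]]' 40; python3 -c "
from h import *
st();plan(.4786,-.2971,.30,83.2)"
```

```text
time: 1.6
tool_pos: [0.4605, -0.0407, 0.3826]
tcp_rot: [0.191, 3.135, 0.0]
wrist_force: [1.6, 0.2, 1.2]
width: 0.552
t 1.6 pos [ 0.4605 -0.0407  0.3826] yaw 83.03 tilt [0.0003 0.0001] F [1.61 0.23 1.19] M [ 0.011 -0.054 -0.047] w 0.552 q [-0.142 -0.132  2.066  0.     1.207 -1.591]
t 1.6 shift cm [ -4.91 -25.23   8.25] rot [ 0.     0.    -0.003]
```

```bash
python3 -m jog '[[[0.45,-4.9,-25.2,7,0,0,0],[0.45,-4.9,-25.2,7,0,0,0],[0.45,-4.9,-25.2,8.2,0,0,0],[0.45,-4.9,-25.2,8.2,0,0,0],[0.45,-4.9,-25.2,8.2,0,0,0],[0.45,-4.9,-25.2,8.2,0,0,0],[0.45,-4.9,-25.2,8.2,0,0,0]]]'
python3 - <<'E'
from h import *
st();plan(.4786,-.2971,.19,83.2)
t=snap("top","t4");s=snap("side","s4")
a=cv2.resize(t[150:270,310:410],None,fx=4,fy=4,interpolation=2);b=cv2.resize(s[200:330,250:360],None,fx=480/130,fy=480/130,interpolation=2)
cv2.imwrite("pics/c4.png",np.hstack([a,b[:480]]))
E
```

```text
time: 2.48
tool_pos: [0.4791, -0.2937, 0.3012]
tcp_rot: [0.19, 3.136, 0.001]
wrist_force: [-0.8, 0.1, 0.1]
width: 0.554
t 2.475 pos [ 0.4791 -0.2937  0.3012] yaw 83.07 tilt [0.0001 0.0006] F [-0.76  0.13  0.14] M [-0.    -0.005 -0.03 ] w 0.554 q [-5.940e-01  1.400e-01  1.953e+00  1.000e-03  1.050e+00 -2.045e+00]
t 2.48 shift cm [ 1.000e-02 -3.500e-01  1.112e+01] rot [ 0.001 -0.    -0.002]
```

View pics/c4.png

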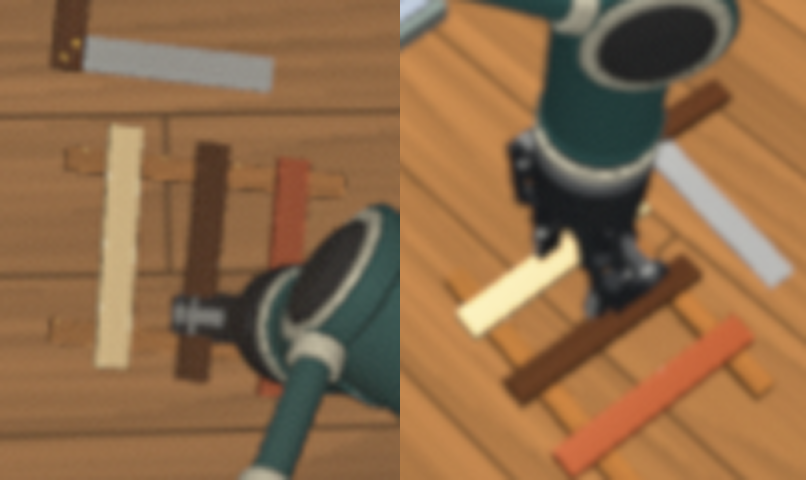

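The gripper is over the walnut (fingers near (195,315) in the left crop) with the neighbouring splines clear. I'll descend to a measured z of about 0.19 with half-open fingers.

```bash
python3 -m jog '[[[0.45,0,-0.35,5,0,0,0],[0.45,0,-0.35,8,0,0,0],[0.45,0,-0.35,10,0,0,0],[0.45,0,-0.35,11.1,0,0,0],[0.45,0,-0.35,11.1,0,0,0],[0.45,0,-0.35,11.1,0,0,0]]]'
python3 - <<'E'
from h import *
st();plan(.4786,-.2971,.19,83.2)
t=snap("top","t5");s=snap("side","s5")
a=cv2.resize(t[150:270,310:410],None,fx=4,fy=4,interpolation=2);b=cv2.resize(s[200:330,250:360],None,fx=480/130,fy=480/130,interpolation=2)
cv2.imwrite("pics/c5.png",np.hstack([a,b[:480]]))
E
```

```text
time: 3.32
tool_pos: [0.4792, -0.2984, 0.1911]
tcp_rot: [0.19, 3.134, -0.002]
wrist_force: [-0.2, -0.3, -0.0]
width: 0.549
t 3.325 pos [ 0.4792 -0.2984  0.1911] yaw 83.05 tilt [ 0.0017 -0.0012] F [-0.17 -0.3  -0.  ] M [-0.028  0.022 -0.015] w 0.549 q [-0.601  0.282  2.018  0.     0.84  -2.051]
t 3.33 shift cm [0.08 0.13 0.11] rot [-0.001  0.002 -0.003]
```

View pics/c5.png

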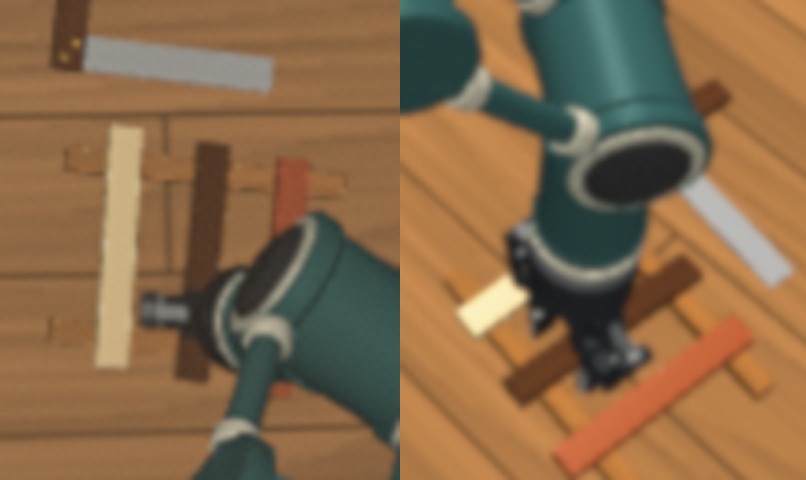

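```bash
python3 -m jog '[[[0.45,0,0.1,0.2,0,0,0],[0.7,0,0.1,0.2,0,0,0],[1,0,0.1,0.2,0,0,0],[1,0,0.1,0.2,0,0,0],[1,0,0.1,0.2,0,0,0],[1,0,0.1,0.2,0,0,0]]]' 40; python3 -c "
from h import *
st()"
```

```text
time: 4.18
tool_pos: [0.4788, -0.2976, 0.1881]
tcp_rot: [0.191, 3.135, -0.001]
wrist_force: [-0.5, -0.2, 2.8]
width: 0.268
t 4.175 pos [ 0.4788 -0.2976  0.1881] yaw 83.02 tilt [ 0.0005 -0.0004] F [-0.46 -0.17  2.77] M [ 0.005  0.02  -0.035] w 0.268 q [-0.6    0.285  2.021 -0.     0.835 -2.049]
```

```bash
python3 -m jog '[[[1,0,0,-2,0,0,0],[1,0,0,-6,0,0,0],[1,0,0,-9,0,0,0],[1,0,0,-9,0,0,0]]]'
python3 - <<'E'
from h import *
st();plan(.4374,.0771,.262,87.7)
t=snap("top","t6");s=snap("side","s6")
a=cv2.resize(t[150:270,310:410],None,fx=4,fy=4,interpolation=2);b=cv2.resize(s[200:330,250:360],None,fx=480/130,fy=480/130,interpolation=2)
cv2.imwrite("pics/c6.png",np.hstack([a,b[:480]]))
E
```

```text
time: 4.68
tool_pos: [0.4797, -0.2981, 0.2804]
tcp_rot: [0.191, 3.131, -0.004]
wrist_force: [0.7, 0.4, 0.2]
width: 0.27
t 4.675 pos [ 0.4797 -0.2981  0.2804] yaw 83.02 tilt [ 0.0045 -0.0031] F [0.69 0.38 0.16] M [-0.007 -0.02  -0.008] w 0.27 q [-0.6    0.166  1.966  0.     1.005 -2.049]
t 4.67 shift cm [ 8.76 36.73  1.7 ] rot [-0.003  0.005 -0.082]
```

View pics/c6.png

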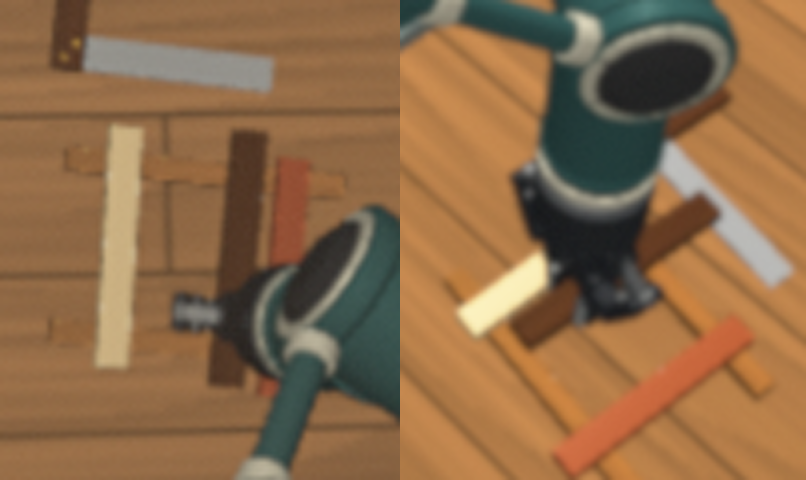

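Lifted cleanly, and ash and cherry are unmoved. I'll go to a point in front of the stand first, so the spline's nose stays clear of the readout, and then go lower.

```bash
python3 -c "
from h import *
plan(.3975,.0787,.262,87.7)"
```

```text
t 4.78 shift cm [12.59 36.32  1.53] rot [ 0.    -0.001 -0.082]
```

```bash
python3 -m jog '[[[1,3,9,0,0,0,-0.02],[1,6,18,0,0,0,-0.04],[1,12.6,36.3,0,0,0,-0.08],[1,12.6,36.3,0,0,0,-0.082],[1,12.6,36.3,1.5,0,0,-0.082],[1,12.6,36.3,1.5,0,0,-0.082],[1,12.6,36.3,1.5,0,0,-0.082],[1,12.6,36.3,1.5,0,0,-0.082],[1,12.6,36.3,1.5,0,0,-0.082],[1,12.6,36.3,1.5,0,0,-0.082]]]'
python3 - <<'E'
from h import *
st();plan(.3975,.0787,.212,87.7)
t=snap("top","t7");s=snap("side","s7")
a=cv2.resize(t[170:290,190:290],None,fx=4,fy=4,interpolation=2);b=cv2.resize(s[135:265,150:260],None,fx=480/130,fy=480/130,interpolation=2)
cv2.imwrite("pics/c7.png",np.hstack([a,b[:480]]))
E
```

```text
time: 6.02
tool_pos: [0.3982, 0.077, 0.2628]
tcp_rot: [0.066, 3.141, -0.0]
wrist_force: [-0.1, -0.2, -0.3]
width: 0.27
t 6.025 pos [0.3982 0.077  0.2628] yaw 87.58 tilt [ 0.     -0.0003] F [-0.14 -0.22 -0.3 ] M [-0.02   0.013  0.019] w 0.27 q [ 0.13  -0.118  2.293 -0.     0.966 -1.399]
t 6.03 shift cm [0.08 0.17 5.08] rot [-0.     0.    -0.002]
```

View pics/c7.png

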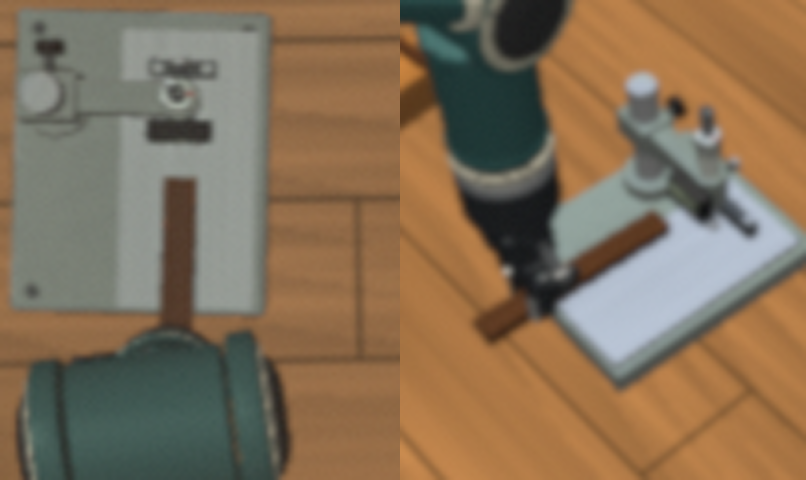

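The spline points at the head, with its nose clear of the readout. Lowering now.

```bash
python3 -m jog '[[[1,0,0.1,2.5,0,0,0],[1,0.1,0.15,5.1,0,0,0],[1,0.1,0.15,5.1,0,0,0],[1,0.1,0.15,5.1,0,0,0]]]'
python3 - <<'E'
from h import *
st();plan(.4374,.0771,.209,87.7)
t=snap("top","t8");s=snap("side","s8")
a=cv2.resize(t[170:290,190:290],None,fx=4,fy=4,interpolation=2);b=cv2.resize(s[135:265,150:260],None,fx=480/130,fy=480/130,interpolation=2)
cv2.imwrite("pics/c8.png",np.hstack([a,b[:480]]))
# spline visible line
pts=[];L=[];R=[]
for y in range(212,250):
    r=t[y,222:246,:].astype(float);b=r[:,0]-r[:,2]; xs=np.arange(222,246)
    w=np.clip(-b-8,0,None); 
    if w.sum()>60: pts.append(((w*xs).sum()/w.sum(),y))
pts=np.array(pts);print(len(pts),pts[0],pts[-1]);W=onz("top",pts,.049)
p=np.polyfit(W[:,0],W[:,1],1);print("ang",np.degrees(np.arctan(p[0])),"y at x=.50",np.polyval(p,.5),"res",np.std(W[:,1]-np.polyval(p,W[:,0])),"axis y@.5823",np.polyval(p,.5823))
E
```

```text
time: 6.62
tool_pos: [0.3973, 0.0795, 0.2125]
tcp_rot: [0.064, 3.14, 0.0]
wrist_force: [-0.1, 0.1, 0.7]
width: 0.266
t 6.625 pos [0.3973 0.0795 0.2125] yaw 87.68 tilt [0.0008 0.0001] F [-0.1   0.08  0.73] M [0.012 0.011 0.014] w 0.266 q [ 0.136 -0.036  2.332  0.     0.845 -1.394]
t 6.62 shift cm [-4.01 -0.08  0.36] rot [ 0.     0.001 -0.   ]
35 [234.00869565 215.        ] [233.14497817 249.        ]
ang -3.125343985423146 y at x=.50 0.07565318476805556 res 0.0007902574044593381 axis y@.5823 0.07115946418739091
```

View pics/c8.png

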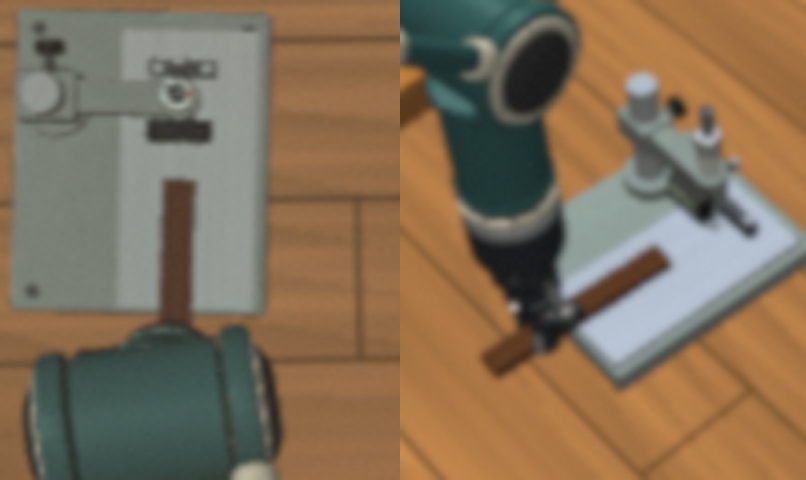

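```bash
python3 -m jog '[[[1,-2,0,0,0,0,0],[1,-4,-0.1,0,0,0,0],[1,-4,-0.1,0.3,0,0,0],[1,-4,-0.1,0.5,0,0,0],[1,-4,-0.1,0.5,0,0,0]]]'
python3 - <<'E'
from h import *
print(onz("top",[(234,214.6)],.049))
st();plan(.4374,.0771,.206,87.7)
E
```

```text
time: 7.35
tool_pos: [0.4357, 0.0772, 0.2064]
tcp_rot: [-0.062, -3.14, 0.0]
wrist_force: [-1.0, 0.0, -0.4]
width: 0.269
[[0.5261795  0.07513988 0.049     ]]
t 7.35 pos [0.4357 0.0772 0.2064] yaw 87.73 tilt [-0.0015 -0.0001] F [-0.99  0.03 -0.44] M [0.061 0.013 0.018] w 0.269 q [ 0.119  0.048  2.262  0.     0.833 -1.412]
t 7.35 shift cm [-0.17 -0.    0.04] rot [-0.    -0.001  0.   ]
```

```bash
python3 -m jog '[[[1,0,0,0.1,0,0,0],[1,0,0,0.1,0,0,0],[1,0,0,0.1,0,0,0]]]'; python3 -c "
from h import *
st()"; python3 -m jog '[[[1,0,0,0.1,0,0,0],[1,0,0,0.1,0,0,0],[1,0,0,0.1,0,0,0]]]';python3 -c "
from h import *
st()"
```

```text
time: 7.72
tool_pos: [0.4366, 0.0772, 0.2059]
tcp_rot: [0.062, 3.141, 0.0]
wrist_force: [0.3, 0.2, -0.3]
width: 0.266
t 7.725 pos [0.4366 0.0772 0.2059] yaw 87.72 tilt [0. 0.] F [ 0.33  0.17 -0.33] M [-0.018 -0.045 -0.027] w 0.266 q [ 0.119  0.05   2.261  0.     0.83  -1.412]
time: 8.1
tool_pos: [0.4367, 0.0772, 0.2048]
tcp_rot: [-0.062, -3.141, 0.0]
wrist_force: [-0.2, -0.0, -1.0]
width: 0.272
t 8.1 pos [0.4367 0.0772 0.2048] yaw 87.72 tilt [-0.0001 -0.    ] F [-0.22 -0.01 -0.98] M [-0.021 -0.033 -0.003] w 0.272 q [ 0.119  0.052  2.261 -0.     0.828 -1.412]
```

```bash
python3 -m jog '[[[1,0,0,0.1,0,0,0],[1,0,0,0.1,0,0,0]]]'; python3 -c "
from h import *
st()"; python3 -m jog '[[[1,0,0,0.1,0,0,0],[1,0,0,0.1,0,0,0]]]';python3 -c "
from h import *
st()"
```

```text
time: 8.35
tool_pos: [0.4369, 0.0772, 0.2041]
tcp_rot: [0.063, 3.141, 0.0]
wrist_force: [-1.3, -0.2, 3.1]
width: 0.27
t 8.35 pos [0.4369 0.0772 0.2041] yaw 87.72 tilt [0.0002 0.    ] F [-1.27 -0.18  3.14] M [-0.047  0.181  0.038] w 0.27 q [ 0.119  0.054  2.262 -0.     0.826 -1.412]
time: 8.6
tool_pos: [0.4369, 0.0772, 0.204]
tcp_rot: [-0.062, -3.141, 0.0]
wrist_force: [-4.6, -0.3, 12.7]
width: 0.268
t 8.6 pos [0.4369 0.0772 0.204 ] yaw 87.73 tilt [-0.0003 -0.0001] F [-4.56 -0.31 12.68] M [-0.109  0.793  0.017] w 0.268 q [ 0.119  0.054  2.261 -0.     0.827 -1.412]
```

The spline has touched down (12.7 N pressing). I'll ease up 1 mm and open to let it settle flat on the table, then check its alignment.

```bash
python3 -m jog '[[[1,0,0,-0.1,0,0,0],[0.6,0,0,-0.1,0,0,0],[0.6,0,0,-0.1,0,0,0],[0.6,0,0,-0.1,0,0,0]]]'
python3 - <<'E'
from h import *
st()
t=snap("top","t9");s=snap("side","s9")
a=cv2.resize(t[170:290,190:290],None,fx=4,fy=4,interpolation=2);b=cv2.resize(s[135:265,150:260],None,fx=480/130,fy=480/130,interpolation=2)
cv2.imwrite("pics/c9.png",np.hstack([a,b[:480]]))
r0=t[225,218:260].astype(int);print(r0.tolist())
E
```

```text
time: 9.1
tool_pos: [0.4366, 0.0772, 0.2036]
tcp_rot: [-0.063, -3.141, 0.0]
wrist_force: [0.4, -1.1, -0.3]
width: 0.399
t 9.1 pos [0.4366 0.0772 0.2036] yaw 87.72 tilt [-0.0003 -0.    ] F [ 0.39 -1.11 -0.34] M [-0.043 -0.003 -0.004] w 0.399 q [ 0.119  0.054  2.262  0.     0.826 -1.412]
[[117, 127, 122], [129, 137, 131], [138, 145, 138], [146, 151, 146], [146, 152, 146], [145, 151, 146], [146, 152, 147], [145, 150, 145], [145, 152, 146], [146, 151, 146], [145, 151, 145], [142, 148, 143], [112, 120, 124], [69, 81, 97], [45, 60, 83], [45, 59, 82], [44, 59, 82], [45, 60, 84], [45, 60, 85], [51, 64, 84], [81, 90, 96], [123, 130, 127], [145, 150, 145], [148, 153, 148], [147, 152, 147], [147, 153, 148], [149, 154, 149], [147, 153, 148], [149, 155, 150], [151, 157, 151], [149, 155, 150], [148, 154, 148], [150, 156, 151], [149, 155, 149], [146, 153, 148], [133, 141, 136], [120, 130, 125], [107, 117, 115], [88, 104, 113], [74, 101, 132], [71, 107, 145], [73, 110, 151]]
```

View pics/c9.png

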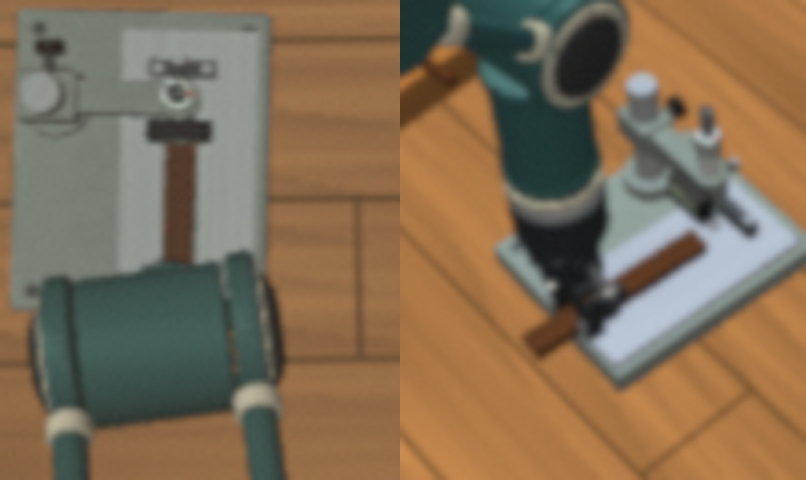

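Run:
```python
from h import *
import glob
t=cv2.imread("pics/t9.png");s=cv2.imread("pics/s9.png")
g=cv2.GaussianBlur(t,(1,3),0).astype(float)
def cross(v,xs,lev):
    for i in range(len(v)-1):
        if (v[i]-lev)*(v[i+1]-lev)<=0 and v[i]!=v[i+1]: return xs[i]+(lev-v[i])/(v[i+1]-v[i])*(xs[i+1]-xs[i])
TL,TR,SL,SR=[],[],[],[]
for y in range(210,233):
    v=g[y,:,0]
    TL.append((cross(v[216:225],range(216,225),131),y))
    TR.append((cross(v[248:258],range(248,258),133),y))
    SL.append((cross(v[226:236],range(226,236),95),y))
    SR.append((cross(v[234:244],range(234,244),95),y))
def ln(P,z):
    W=onz("top",P,z);p=np.polyfit(W[:,0],W[:,1],1);return p,np.polyval(p,.5)
for n,P,z in(("TL",TL,.03),("TR",TR,.03),("SL",SL,.042),("SR",SR,.042)):
    p,y=ln(P,z);print(n,np.degrees(np.arctan(p[0])).round(2),y.round(4))
```

```text
TL -2.51 0.1198
 ** On entry to DLASCL parameter number  4 had an illegal value
 ** On entry to DLASCL parameter number  4 had an illegal value
 ** On entry to DLASCL parameter number  4 had an illegal value
 ** On entry to DLASCL parameter number  4 had an illegal value
 ** On entry to DLASCL parameter number  5 had an illegal value
 ** On entry to DLASCL parameter number  4 had an illegal valueTraceback (most recent call last):
  File "<stdin>", line 18, in <module>
  File "<stdin>", line 16, in ln
    c, resids, rank, s = lstsq(lhs, rhs, rcond)
                         ~~~~~^^^^^^^^^^^^^^^^^
    x, resids, rank, s = _umath_linalg.lstsq(a, b, rcond,
                         ~~~~~~~~~~~~~~~~~~~^^^^^^^^^^^^^
                                             signature=signature)
                                             ^^^^^^^^^^^^^^^^^^^^
    raise LinAlgError("SVD did not converge in Linear Least Squares")
numpy.linalg.LinAlgError: SVD did not converge in Linear Least Squares
```

```bash
cat > edges.py <<'E'
from h import *
def cross(v,xs,lev,rev=False):
    r=range(len(v)-1)
    for i in r:
        if (v[i]-lev)*(v[i+1]-lev)<=0 and v[i]!=v[i+1]: return xs[i]+(lev-v[i])/(v[i+1]-v[i])
    return np.nan
def run(f,y0=210,y1=231):
    t=cv2.imread(f);g=cv2.GaussianBlur(t,(1,3),0).astype(float)
    D={k:[] for k in("TL","TR","SL","SR")}
    for y in range(y0,y1):
        v=g[y,:,0]
        D["TL"].append((cross(v[216:225],range(216,225),131),y))
        D["TR"].append((cross(v[248:262],range(248,262),133),y))
        D["SL"].append((cross(v[225:236],range(225,236),95),y))
        D["SR"].append((cross(v[234:246],range(234,246),95),y))
    o={}
    for n,P in D.items():
        P=np.array(P);P=P[~np.isnan(P[:,0])]
        W=onz("top",P,.03 if n[0]=="T" else .042);p=np.polyfit(W[:,0],W[:,1],1)
        o[n]=np.polyval(p,.53);print(n,len(P),np.degrees(np.arctan(p[0])).round(2),o[n].round(4),"res",np.std(W[:,1]-np.polyval(p,W[:,0])).round(5))
    print("width",o["SL"]-o["SR"],"table",o["TL"]-o["TR"],"stand-y of spline mid at x=.53:",(o["SL"]+o["SR"])/2-((o["TL"]+o["TR"])/2+.005))
E
python3 -c "
from edges import *
run('pics/t9.png')"
```

```text
TL 21 -2.38 0.1185 res 0.00015
TR 21 -2.1 0.0188 res 0.00015
SL 21 -2.05 0.0851 res 0.00012
SR 21 -2.32 0.0622 res 0.00022
width 0.022935062832569936 table 0.09974614851560795 stand-y of spline mid at x=.53: 3.494222676776737e-05
```

The spline is within 0.1° of the table and centred to within 0.1 mm. I'll regrip and slide it 3.3 cm towards the stop, then creep.

```bash
python3 -m jog '[[[1,0,0,-0.05,0,0,0],[1,0,0,-0.05,0,0,0],[1,0,0,-0.05,0,0,0],[1,-0.8,0,-0.05,0,0,0],[1,-1.6,0,-0.05,0,0,0],[1,-2.4,0,-0.05,0,0,0],[1,-3.0,0,-0.05,0,0,0],[1,-3.2,0,-0.05,0,0,0],[1,-3.3,0,-0.05,0,0,0],[1,-3.3,0,-0.05,0,0,0]]]' 30; python3 -c "
from h import *
st()"
```

```text
time: 10.45
tool_pos: [0.4695, 0.0759, 0.2043]
tcp_rot: [-0.063, -3.141, 0.0]
wrist_force: [0.4, 0.6, -0.5]
width: 0.273
t 10.45 pos [0.4695 0.0759 0.2043] yaw 87.72 tilt [-0.0003 -0.    ] F [ 0.44  0.63 -0.53] M [ 0.05   0.06  -0.021] w 0.273 q [ 0.108  0.112  2.197  0.     0.833 -1.423]
```

```bash
python3 -m jog '[[[1,-0.1,0,0,0,0,0],[1,-0.2,0,0,0,0,0],[1,-0.2,0,0,0,0,0]]]'|grep -E "pos|force"; python3 -m jog '[[[1,-0.1,0,0,0,0,0],[1,-0.1,0,0,0,0,0]]]'|grep -E "pos|force"
```

```text
tool_pos: [0.4717, 0.0758, 0.2044]
wrist_force: [-0.1, 0.8, -0.3]
tool_pos: [0.4723, 0.0757, 0.2042]
wrist_force: [-3.4, 0.5, 1.5]
```

Run:
```python
from h import *
t=snap("top","t10");s=snap("side","s10")
a=cv2.resize(t[170:290,190:290],None,fx=4,fy=4,interpolation=2);b=cv2.resize(s[150:215,195:250],None,fx=480/65,fy=480/65,interpolation=2)
cv2.imwrite("pics/c10.png",np.hstack([a,b[:480]]))
```

```text
(no output)
```

View pics/c10.png

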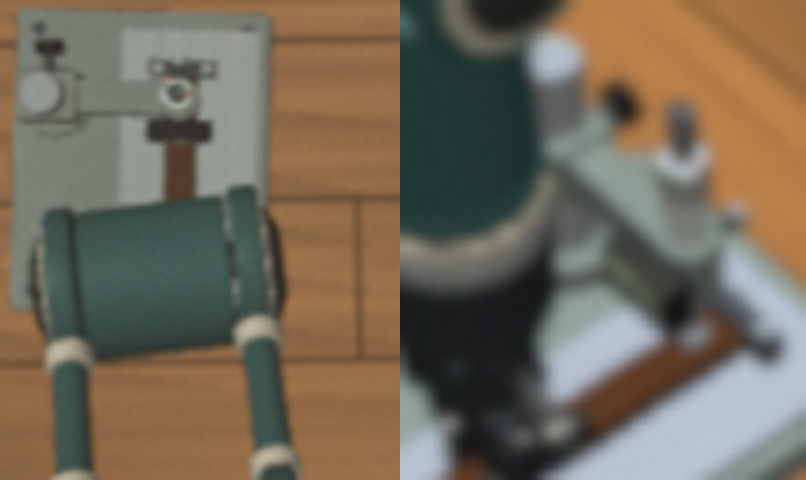

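The side view shows the spline butted against the black stop under the spindle. The contact force is 3.4 N; I'll confirm it and press slightly more.

```bash
python3 -c "
from h import *
st()";python3 -m jog '[[[1,-0.03,0,0,0,0,0],[1,-0.03,0,0,0,0,0]]]'|grep -E "pos|force";python3 -c "
from h import *
st()"
```

```text
t 11.175 pos [0.4722 0.0758 0.2042] yaw 87.72 tilt [-0.0014 -0.0001] F [-2.31 -0.96  2.19] M [0.04  0.512 0.063] w 0.27 q [ 0.107  0.117  2.191  0.     0.835 -1.424]
tool_pos: [0.4724, 0.0757, 0.2042]
wrist_force: [-5.7, -0.1, 3.7]
t 11.425 pos [0.4724 0.0757 0.2042] yaw 87.72 tilt [-0.002  -0.0001] F [-5.71 -0.09  3.74] M [0.009 0.853 0.02 ] w 0.269 q [ 0.107  0.117  2.191  0.     0.835 -1.424]
```

It's home at about 5.7 N. I'll release and lift straight up.

```bash
python3 -m jog '[[[0.6,0,0,0,0,0,0],[0.55,0,0,0,0,0,0],[0.55,0,0,-0.5,0,0,0],[0.55,0,0,-3,0,0,0],[0.55,0,0,-8,0,0,0],[0.55,0,0,-14,0,0,0],[0.55,0,0,-20,0,0,0],[0.6,0,0,-20,0,0,0]]]'; python3 -c "
from h import *
st();t=snap('top','t11')
from edges import run
run('pics/t11.png',208,222)
plan(.5823,.0713,.40,130)
"
```

```text
time: 12.42
tool_pos: [0.4751, 0.0759, 0.4116]
tcp_rot: [0.062, 3.127, 0.003]
wrist_force: [-0.7, 0.1, 0.6]
width: 0.402
t 12.425 pos [0.4751 0.0759 0.4116] yaw 87.72 tilt [0.0137 0.0014] F [-0.7   0.11  0.61] M [0.042 0.041 0.022] w 0.402 q [ 0.107 -0.119  2.    -0.     1.247 -1.424]
TL 13 0.77 0.1185 res 0.00106
TR 7 -10.63 0.02 res 0.00108
SL 13 -4.12 0.0854 res 0.00056
SR 14 18.49 0.0608 res 0.00454
width 0.024656020413240165 table 0.0985183003278717 stand-y of spline mid at x=.53: -0.0011328812169082852
t 12.47 shift cm [-10.83  -0.02   0.9 ] rot [-0.002  0.008 -0.738]
```

```bash
python3 -m jog '[[[0.6,0,-6,0,0,0,-0.18],[0.6,0,-12,0,0,0,-0.36],[0.6,0,-18,0,0,0,-0.54],[0.6,0,-24,0,0,0,-0.74],[0.6,0,-24,0,0,0,-0.74]]]'
python3 - <<'E'
from h import *
st();t=snap('top','t12');s=snap("side","s12")
a=cv2.resize(t[170:290,190:290],None,fx=4,fy=4,interpolation=2);b=cv2.resize(s[145:240,180:260],None,fx=480/95,fy=480/95,interpolation=2)
cv2.imwrite("pics/c12.png",np.hstack([a,b[:480]]))
from edges import run
run('pics/t12.png',210,231)
E
```

```text
time: 13.1
tool_pos: [0.4713, -0.1411, 0.4017]
tcp_rot: [1.016, -2.949, 0.039]
wrist_force: [-0.9, -0.6, -0.7]
width: 0.397
t 13.1 pos [ 0.4713 -0.1411  0.4017] yaw 128.04 tilt [-0.0129 -0.0312] F [-0.87 -0.65 -0.72] M [-0.004  0.002  0.034] w 0.397 q [-0.33  -0.084  1.987 -0.036  1.241 -2.552]
TL 21 -2.19 0.1189 res 0.00014
TR 21 -2.2 0.0184 res 0.00016
SL 21 -1.87 0.0852 res 9e-05
SR 21 -2.53 0.0623 res 0.00021
width 0.022873953060445373 table 0.10045158744398688 stand-y of spline mid at x=.53: 9.551699263171676e-05
```

View pics/c12.png

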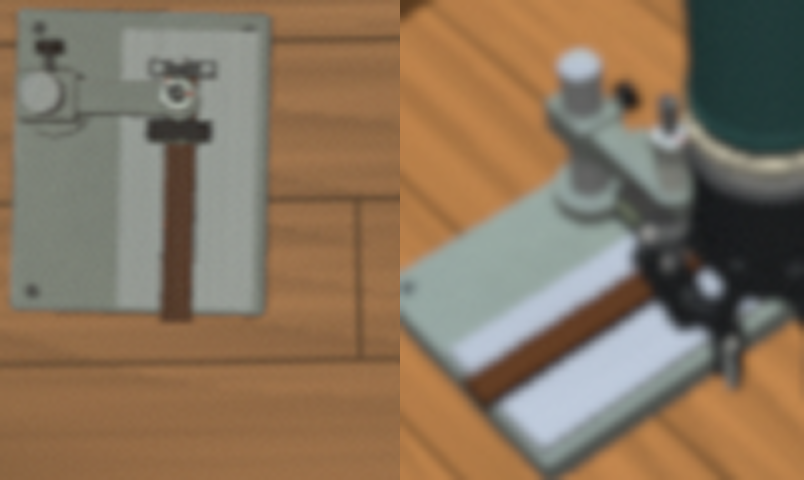

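The spline lies square (−2.2°, the same as the table) and centred to 0.1 mm, with about 10 mm overhanging the table's near edge, as expected. Swinging aside brought joint 6 to its −2.55 limit, so I'll move back off it with a smaller yaw.

Run:
```python
from h import *
plan(.5823,.0713,.40,120)
```

```text
t 13.2 shift cm [-21.58   9.6   -0.57] rot [-0.017 -0.027  0.144]
```

```bash
python3 -m jog '[[[0.6,-5,3,0,0,0,0.17],[0.6,-10,6,0,0,0,0.17],[0.6,-15,8,0,0,0,0.17],[0.6,-20,9,0,0,0,0.17],[0.6,-20,9,0,0,0,0.17],[0.6,-20,9,0,0,0,0.17]]]'
python3 - <<'E'
from h import *
st()
plan(.5823,.0713,.40,120)
E
```

```text
time: 13.95
tool_pos: [0.5726, 0.0583, 0.3956]
tcp_rot: [0.774, -3.025, 0.042]
wrist_force: [-0.8, -0.4, 0.6]
width: 0.4
t 13.95 pos [0.5726 0.0583 0.3956] yaw 118.73 tilt [-0.0119 -0.0307] F [-0.81 -0.38  0.55] M [ 0.02   0.015 -0.031] w 0.4 q [ 0.067  0.088  1.826 -0.031  1.241 -1.994]
t 13.95 shift cm [-1.47  0.66 -0.49] rot [-0.021 -0.025 -0.022]
```

```bash
python3 -m jog '[[[0.6,-1.5,0.65,-0.5,-0.021,-0.025,-0.022],[0.6,-1.5,0.65,-0.5,-0.021,-0.025,-0.022],[0.6,-1.5,0.65,-0.5,-0.021,-0.025,-0.022]]]'
python3 - <<'E'
from h import *
st()
plan(.5823,.0713,.37,120)
t=snap('top','t13');s=snap("side","s13")
a=cv2.resize(t[150:270,190:290],None,fx=4,fy=4,interpolation=2);b=cv2.resize(s[120:220,180:265],None,fx=480/100,fy=480/100,interpolation=2)
cv2.imwrite("pics/c13.png",np.hstack([a,b[:480]]))
E
```

```text
time: 14.32
tool_pos: [0.5834, 0.0694, 0.4015]
tcp_rot: [-0.807, 3.034, -0.001]
wrist_force: [-1.0, 0.7, -0.4]
width: 0.399
t 14.325 pos [0.5834 0.0694 0.4015] yaw 119.79 tilt [0.0024 0.0001] F [-1.04  0.65 -0.38] M [ 0.013 -0.052  0.006] w 0.399 q [ 0.076  0.101  1.801 -0.     1.237 -2.015]
t 14.32 shift cm [0.   0.22 3.15] rot [-0.001  0.002 -0.004]
```

View pics/c13.png

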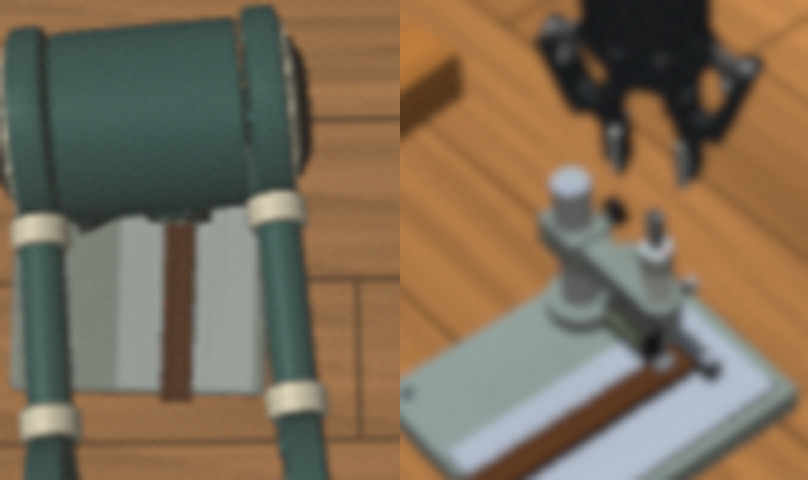

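The side view shows the open fingers above and straddling the knob at (655,225). I'll descend in two stages.

```bash
python3 -m jog '[[[0.6,0,0.2,1.5,0,0,0],[0.6,0,0.2,3.15,0,0,0],[0.6,0,0.2,3.15,0,0,0],[0.6,0,0.2,3.15,0,0,0]]]'
python3 - <<'E'
from h import *
st()
plan(.5823,.0713,.34,120)
s=snap("side","s14")
crop(s,200,130,260,190,9,"c14")
E
```

```text
time: 14.92
tool_pos: [0.5825, 0.0717, 0.3691]
tcp_rot: [-0.809, 3.035, -0.0]
wrist_force: [-0.1, -0.2, -0.1]
width: 0.398
t 14.925 pos [0.5825 0.0717 0.3691] yaw 119.84 tilt [0.0011 0.0001] F [-0.1  -0.22 -0.09] M [-0.002  0.009  0.018] w 0.398 q [ 0.08   0.123  1.837  0.     1.18  -2.012]
t 14.93 shift cm [ 0.04 -0.02  2.91] rot [-0.     0.001 -0.003]
```

View pics/c14.png

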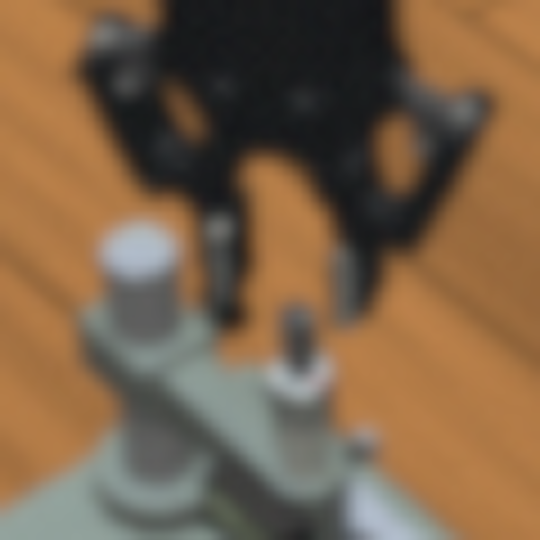

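Run:
```python
from h import *
c=np.array([.5825,.0717,.2]);Y=np.array([np.cos(np.radians(119.8)),np.sin(np.radians(119.8)),0])
P=proj("side",[c,c+.017*Y,c-.017*Y,[.5823,.0713,.191],[.5823,.0713,.163]])
print(((P-[200,130]+.5)*9).round(0))
```

```text
[[294. 294.]
 [246. 283.]
 [342. 305.]
 [295. 314.]
 [298. 371.]]
```

```bash
python3 -m jog '[[[0.6,0,-0.05,1.5,0,0,0],[0.6,0,-0.05,2.9,0,0,0],[0.6,0,-0.05,2.9,0,0,0],[0.6,0,-0.05,2.9,0,0,0]]]'
python3 - <<'E'
from h import *
st()
s=snap("side","s15")
crop(s,200,130,260,190,9,"c15")
E
```

```text
time: 15.48
tool_pos: [0.5828, 0.0713, 0.3404]
tcp_rot: [-0.808, 3.034, -0.0]
wrist_force: [-0.3, 0.6, -0.0]
width: 0.397
t 15.475 pos [0.5828 0.0713 0.3404] yaw 119.84 tilt [0.0015 0.0002] F [-0.32  0.57 -0.02] M [0.003 0.043 0.044] w 0.397 q [ 0.079  0.148  1.866  0.     1.127 -2.012]
```

View pics/c15.png

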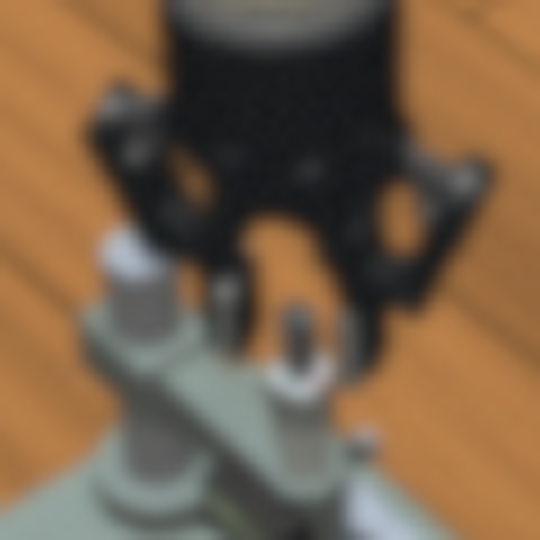

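The knob at (300,340) sits midway between the pads (inner faces at about 250 and 342). Closing gently to sense the lateral error.

```bash
python3 -m jog '[[[0.75,0,0,0,0,0,0],[0.85,0,0,0,0,0,0],[1,0,0,0,0,0,0],[1,0,0,0,0,0,0],[1,0,0,0,0,0,0]]]' 25
python3 - <<'E'
from h import *
s=st()
R=Ro.from_rotvec(s["tcp_rot"]);print("F tool",R.inv().apply(s["wrist_force"]).round(2))
E
```

```text
time: 16.15
tool_pos: [0.5831, 0.0712, 0.3413]
tcp_rot: [-0.808, 3.033, -0.001]
wrist_force: [1.2, -0.3, 4.3]
width: 0.137
t 16.15 pos [0.5831 0.0712 0.3413] yaw 119.84 tilt [0.0032 0.0001] F [ 1.18 -0.29  4.29] M [-0.135 -0.043 -0.029] w 0.137 q [ 0.079  0.147  1.865 -0.     1.127 -2.012]
F tool [-0.89 -0.84 -4.28]
```

```bash
cat > r.py <<'E'
from h import *
s=st()
R=Ro.from_rotvec(s["tcp_rot"]);print("F tool",R.inv().apply(s["wrist_force"]).round(2),"M tool",R.inv().apply(s["torque"]).round(3))
E
python3 -m jog '[[[1,0,0,-0.05,0,0,0],[1,0,0,-0.05,0,0,0.1],[1,0,0,-0.05,0,0,0.28],[1,0,0,-0.05,0,0,0.46],[1,0,0,-0.05,0,0,0.6],[1,0,0,-0.05,0,0,0.6]]]' 40; python3 r.py
```

```text
time: 16.9
tool_pos: [0.5831, 0.071, 0.3413]
tcp_rot: [0.122, 3.136, -0.001]
wrist_force: [1.4, -2.5, 1.0]
width: 0.132
t 16.9 pos [0.5831 0.071  0.3413] yaw 85.55 tilt [ 0.003  -0.0005] F [ 1.42 -2.45  1.02] M [-0.465 -0.286 -0.022] w 0.132 q [ 7.900e-02  1.470e-01  1.865e+00 -1.000e-03  1.127e+00 -1.414e+00]
F tool [-1.61 -2.34 -1.01] M tool [ 0.442 -0.321  0.02 ]
```

```bash
python3 -m jog '[[[1,0,-0.03,0,0,0,0.16],[1,0,-0.03,0,0,0,0.34],[1,0,-0.03,0,0,0,0.52],[1,0,-0.03,0,0,0,0.7],[1,0,-0.03,0,0,0,0.88],[1,0,-0.03,0,0,0,1.0],[1,0,-0.03,0,0,0,1.0]]]'; python3 r.py
python3 - <<'E'
from h import *
s=snap("side","s16")
crop(s,200,130,260,190,9,"c16")
E
```

```text
time: 17.77
tool_pos: [0.5829, 0.0705, 0.3413]
tcp_rot: [1.608, 2.696, 0.001]
wrist_force: [0.7, -4.5, 2.7]
width: 0.129
t 17.775 pos [0.5829 0.0705 0.3413] yaw 28.37 tilt [ 0.0022 -0.0009] F [ 0.67 -4.46  2.71] M [-0.716 -0.117 -0.032] w 0.129 q [ 7.800e-02  1.460e-01  1.865e+00 -1.000e-03  1.128e+00 -4.160e-01]
F tool [-4.24 -1.52 -2.7 ] M tool [ 0.237 -0.686  0.03 ]
```

View pics/c16.png

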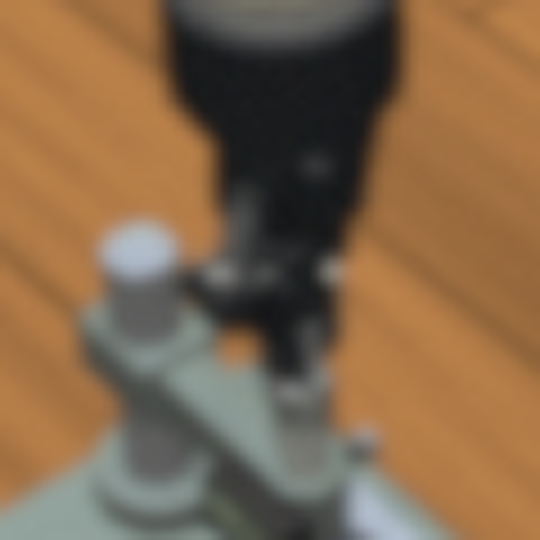

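```bash
python3 -m jog '[[[1,-0.04,-0.02,0,0,0,0.16],[1,-0.04,-0.02,0,0,0,0.34],[1,-0.04,-0.02,0,0,0,0.52],[1,-0.04,-0.02,0,0,0,0.7],[1,-0.04,-0.02,0,0,0,0.88],[1,-0.04,-0.02,0,0,0,1.0],[1,-0.04,-0.02,0,0,0,1.0]]]'; python3 r.py
```

```text
time: 18.7
tool_pos: [0.5826, 0.0704, 0.3413]
tcp_rot: [2.705, 1.596, 0.001]
wrist_force: [-1.5, -3.5, 4.0]
width: 0.131
t 18.7 pos [0.5826 0.0704 0.3413] yaw -28.91 tilt [ 0.0011 -0.0002] F [-1.5  -3.46  3.97] M [-0.65   0.288 -0.006] w 0.131 q [ 0.078  0.146  1.865 -0.     1.129  0.583]
F tool [-3.75  0.37 -3.97] M tool [-0.062 -0.708  0.005]
```

```bash
python3 -m jog '[[[1,-0.03,0,0,0,0,0.16],[1,-0.03,0,0,0,0,0.34],[1,-0.03,0,0,0,0,0.52],[1,-0.03,0,0,0,0,0.7]]]'; python3 r.py;python3 -m jog '[[[1,0,0,0,0,0,0.18],[1,0,0,0,0,0,0.36],[1,0,0,0,0,0,0.5],[1,0,0,0,0,0,0.6],[1,0,0,0,0,0,0.6]]]'; python3 r.py
```

```text
time: 19.2
tool_pos: [0.5823, 0.0705, 0.3412]
tcp_rot: [-3.09, -0.564, -0.001]
wrist_force: [-2.6, -2.3, 6.2]
width: 0.134
t 19.2 pos [0.5823 0.0705 0.3412] yaw -69.31 tilt [0.0006 0.0008] F [-2.63 -2.32  6.22] M [-0.282  0.394  0.058] w 0.134 q [7.800e-02 1.460e-01 1.866e+00 1.000e-03 1.129e+00 1.287e+00]
F tool [-3.28  1.24 -6.22] M tool [-0.124 -0.468 -0.058]
time: 19.82
tool_pos: [0.5823, 0.0708, 0.3413]
tcp_rot: [-3.119, 0.366, -0.001]
wrist_force: [-1.2, -1.1, 5.5]
width: 0.132
t 19.825 pos [0.5823 0.0708 0.3413] yaw -103.39 tilt [0.0007 0.0014] F [-1.22 -1.05  5.46] M [-0.201  0.361  0.045] w 0.132 q [7.800e-02 1.460e-01 1.866e+00 1.000e-03 1.129e+00 1.882e+00]
F tool [-0.94  1.3  -5.46] M tool [-0.279 -0.305 -0.044]
```

Total knob turn is 3.9 rad so far. The measured moment of about 0.045–0.058 N m suggests the ratchet is slipping. I'll release, back off and read the red and white marks.

```bash
python3 -m jog '[[[0.75,0,0,0,0,0,0],[0.6,0,0,0,0,0,0],[0.6,0,0,0,0,0,0],[0.6,0,0,-2,0,0,0],[0.6,0,0,-6,0,0,0],[0.6,0,0,-7,0,0,-0.18]]]'
python3 - <<'E'
from h import *
st();plan(.5,-.17,.41,-60)
E
```

```text
time: 20.58
tool_pos: [0.5837, 0.0704, 0.4164]
tcp_rot: [-3.139, 0.083, -0.015]
wrist_force: [0.8, -0.5, 0.6]
width: 0.398
t 20.575 pos [0.5837 0.0704 0.4164] yaw -93.03 tilt [0.0093 0.0009] F [ 0.78 -0.53  0.58] M [0.045 0.035 0.047] w 0.398 q [0.078 0.09  1.785 0.    1.257 1.701]
t 20.57 shift cm [-7.09 24.44  0.54] rot [ 0.001 -0.009 -0.576]
```

```bash
python3 -m jog '[[[0.6,-2,6,0,0,0,-0.18],[0.6,-4,12,0,0,0,-0.36],[0.6,-6,18,0,0,0,-0.54],[0.6,-7,24,0,0,0,-0.72],[0.6,-7,24,0,0,0,-0.9],[0.6,-7,24,0,0,0,-1.0]]]'
python3 - <<'E'
from h import *
st()
t=snap("top","t17");s=snap("side","s17")
crop(t,220,180,250,205,20,"c17");crop(s,215,155,255,205,11,"d17")
t0=cv2.imread("pics/t9.png")
for im in(t0,t):
    g=im[186:200,226:243].astype(int);r=g[...,2]-g[...,1]
    r=np.clip(r-4,0,None);yy,xx=np.mgrid[186:200,226:243];print("red",(r*xx).sum()/max(r.sum(),1),(r*yy).sum()/max(r.sum(),1),r.sum(),r.max())
from edges import run
run("pics/t17.png",210,231)
E
```

```text
time: 21.32
tool_pos: [0.4985, -0.1671, 0.4128]
tcp_rot: [2.796, 1.428, 0.005]
wrist_force: [0.4, 0.8, -0.5]
width: 0.398
t 21.325 pos [ 0.4985 -0.1671  0.4128] yaw -35.9 tilt [ 0.0041 -0.0008] F [ 0.41  0.78 -0.46] M [-0.003 -0.019 -0.054] w 0.398 q [-3.710e-01 -2.700e-02  1.912e+00  1.000e-03  1.252e+00  2.550e-01]
red 236.91666666666666 193.0 36 17
red 233.54054054054055 192.21621621621622 74 14
TL 21 -2.21 0.1191 res 0.00016
TR 21 -2.17 0.0183 res 0.00018
SL 21 -1.87 0.0852 res 0.00012
SR 21 -2.55 0.0624 res 0.00022
width 0.022824472588726274 table 0.10078761988240362 stand-y of spline mid at x=.53: 7.321394545801996e-05
```

View pics/c17.png

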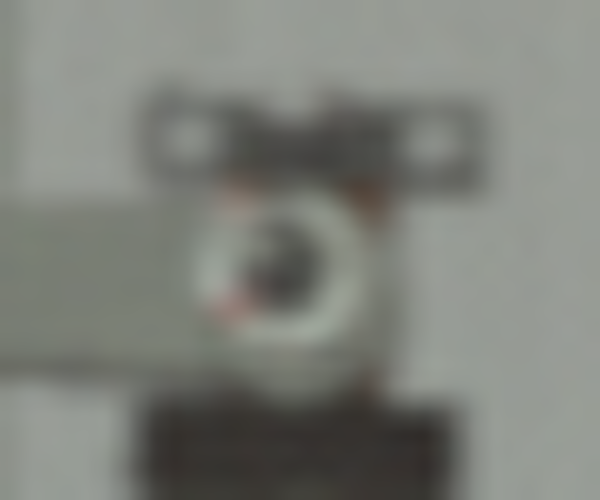

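View pics/d17.png

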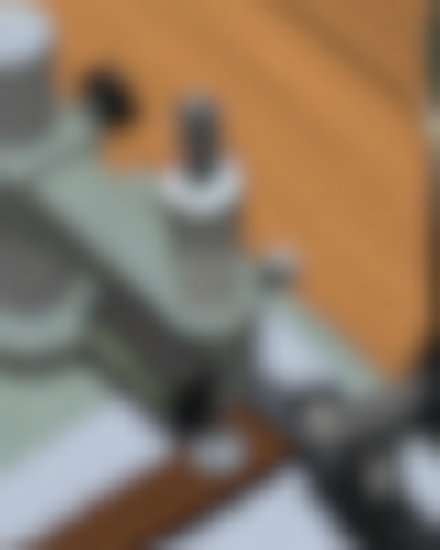

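The red mark has moved from due right (0°) to about 142° clockwise. That means the thimble turned about 2.5 rad (4 mm) and then stopped, so slip so far is about 1.4 rad if the grip held. I'll check the white mark on the knob.

Run:
```python
from h import *
a=np.mean([cv2.imread(f"pics/{n}.png").astype(float) for n in("top0","t4","t5","t6","t7","t8","t9","t10","t12")],0)
b=np.mean([cv2.imread("pics/t17.png").astype(float)]+[cv2.cvtColor(bot.read_camera("top"),cv2.COLOR_RGB2BGR).astype(float) for _ in range(3)],0)
o=[]
for im in(a,b):
    c=im[186:200,227:241];c=np.clip((c-40)*1.5,0,255).astype(np.uint8)
    o.append(cv2.resize(c,None,fx=28,fy=28,interpolation=cv2.INTER_CUBIC))
cv2.imwrite("pics/marks.png",np.hstack(o))
```

```text
(no output)
```

View pics/marks.png

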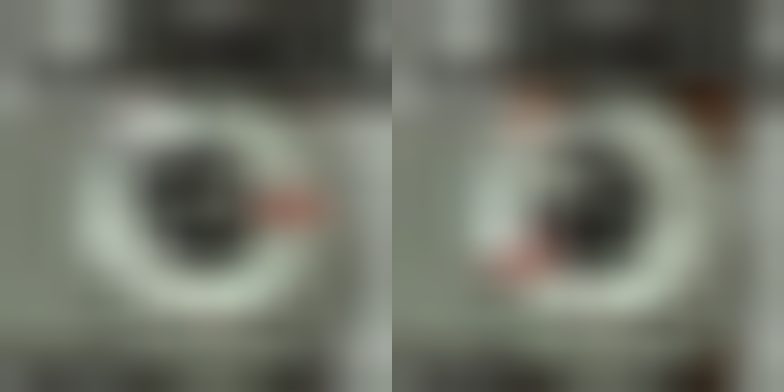

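The white mark moved from about 5° to about 230° clockwise, which agrees with a 3.9 rad knob turn, so the grip held. Slip so far is about 1.4 rad. I'll regrip and turn another ~1.75 rad.

Run:
```python
from h import *
plan(.5824,.0708,.40,60)
```

```text
t 21.57 shift cm [23.97 -7.17  1.2 ] rot [ 3.000e-03  1.000e-03 -1.677e+00]
```

```bash
python3 -m jog '[[[0.6,5,-1.5,0,0,0,-0.18],[0.6,10,-3,0,0,0,-0.36],[0.6,15,-4.5,0,0,0,-0.54],[0.6,20,-6,0,0,0,-0.72],[0.6,24,-7.2,0,0,0,-0.9],[0.6,24,-7.2,0,0,0,-1.08],[0.6,24,-7.2,0,0,0,-1.26],[0.6,24,-7.2,0,0,0,-1.44],[0.6,24,-7.2,1.2,0,0,-1.62],[0.6,24,-7.2,1.2,0,0,-1.68],[0.6,24,-7.2,1.2,0,0,-1.68],[0.6,24,-7.2,1.2,0,0,-1.68]]]'
python3 - <<'E'
from h import *
st();plan(.5824,.0708,.341,60)
E
```

```text
time: 23.08
tool_pos: [0.5818, 0.0715, 0.3995]
tcp_rot: [0.807, 3.034, 0.001]
wrist_force: [0.5, 0.4, 0.8]
width: 0.398
t 23.075 pos [0.5818 0.0715 0.3995] yaw 60.19 tilt [0.0026 0.0002] F [0.47 0.43 0.79] M [-0.042  0.013  0.03 ] w 0.398 q [ 0.08   0.1    1.806  0.     1.233 -0.971]
t 23.07 shift cm [-0.08 -0.04  5.85] rot [0.001 0.002 0.003]
```

```bash
python3 -m jog '[[[0.6,-0.08,-0.04,2,0,0,0],[0.6,-0.08,-0.04,4.5,0,0,0],[0.6,-0.08,-0.04,5.75,0,0,0],[0.6,-0.08,-0.04,5.75,0,0,0],[0.6,-0.08,-0.04,5.75,0,0,0]]]'; python3 r.py;python3 -m jog '[[[0.75,0,0,0,0,0,0],[0.85,0,0,0,0,0,0],[1,0,0,0,0,0,0],[1,0,0,0,0,0,0],[1,0,0,0,0,0,0]]]' 40; python3 r.py
```

```text
time: 23.7
tool_pos: [0.5827, 0.0704, 0.3422]
tcp_rot: [0.806, 3.033, 0.002]
wrist_force: [0.5, 0.6, -0.4]
width: 0.401
t 23.7 pos [0.5827 0.0704 0.3422] yaw 60.24 tilt [0.0031 0.0003] F [ 0.5   0.58 -0.4 ] M [0.022 0.059 0.019] w 0.401 q [ 0.078  0.145  1.865  0.     1.129 -0.974]
F tool [-0.15  0.75  0.4 ] M tool [ 0.01   0.062 -0.019]
time: 24.32
tool_pos: [0.5827, 0.0705, 0.3427]
tcp_rot: [0.806, 3.033, 0.002]
wrist_force: [-0.1, 0.3, 6.0]
width: 0.132
t 24.325 pos [0.5827 0.0705 0.3427] yaw 60.25 tilt [0.0039 0.0004] F [-0.06  0.32  5.95] M [ 0.061  0.042 -0.013] w 0.132 q [ 0.078  0.144  1.865  0.     1.129 -0.974]
F tool [ 0.19  0.26 -5.95] M tool [-0.032  0.067  0.013]
```

Aligned, with negligible lateral force. Now the final turn of 1.75 rad.

```bash
python3 -m jog '[[[1,0,0,-0.05,0,0,0.1],[1,0,0,-0.05,0,0,0.28],[1,0,0,-0.05,0,0,0.46],[1,0,0,-0.05,0,0,0.64],[1,0,0,-0.05,0,0,0.82],[1,0,0,-0.05,0,0,1.0]]]'; python3 r.py; python3 -m jog '[[[1,0,0,0,0,0,0.18],[1,0,0,0,0,0,0.36],[1,0,0,0,0,0,0.54],[1,0,0,0,0,0,0.7],[1,0,0,0,0,0,0.75],[1,0,0,0,0,0,0.75],[1,0,0,0,0,0,0.75]]]'; python3 r.py
```

```text
time: 25.08
tool_pos: [0.5825, 0.0704, 0.3428]
tcp_rot: [2.169, 2.27, 0.003]
wrist_force: [-1.5, -0.1, 4.6]
width: 0.135
t 25.075 pos [0.5825 0.0704 0.3428] yaw 2.62 tilt [ 0.003 -0.   ] F [-1.49 -0.08  4.62] M [-0.062  0.071  0.026] w 0.135 q [ 0.078  0.144  1.865 -0.     1.13   0.032]
F tool [-0.01 -1.48 -4.63] M tool [ 0.074 -0.058 -0.026]
time: 25.95
tool_pos: [0.5824, 0.0704, 0.3427]
tcp_rot: [2.846, 1.328, 0.003]
wrist_force: [-0.8, -0.3, 4.9]
width: 0.129
t 25.95 pos [0.5824 0.0704 0.3427] yaw -39.96 tilt [0.0023 0.0002] F [-0.84 -0.3   4.91] M [-0.011  0.208  0.066] w 0.129 q [ 0.078  0.144  1.865 -0.     1.13   0.775]
F tool [-0.76 -0.44 -4.92] M tool [ 0.152 -0.142 -0.066]
```

Releasing, lifting and moving aside to check the marks.

```bash
python3 -m jog '[[[0.75,0,0,0,0,0,0],[0.6,0,0,0,0,0,0],[0.6,0,0,0,0,0,0],[0.6,0,0,-2,0,0,0],[0.6,0,0,-6,0,0,0],[0.6,0,0,-8,0,0,0],[0.6,0,0,-8,0,0,0]]]'
python3 - <<'E'
from h import *
st();plan(.5,-.17,.43,-40)
E
```

```text
time: 26.82
tool_pos: [0.5828, 0.0705, 0.4253]
tcp_rot: [2.845, 1.326, 0.011]
wrist_force: [-0.1, 0.2, 0.1]
width: 0.397
t 26.825 pos [0.5828 0.0705 0.4253] yaw -40.02 tilt [0.0076 0.0006] F [-0.09  0.22  0.1 ] M [ 0.021 -0.021 -0.017] w 0.397 q [0.078 0.084 1.776 0.    1.275 0.776]
t 26.82 shift cm [-23.74   9.12  -0.55] rot [ 0.005 -0.005 -0.   ]
```

```bash
python3 -m jog '[[[0.6,-5.5,2,0,0,0,0],[0.6,-11,4,0,0,0,0],[0.6,-16,6,0,0,0,0],[0.6,-22,8,0,0,0,0],[0.6,-27,10,0,0,0,0],[0.6,-27,10,0,0,0,0],[0.6,-27,10,0,0,0,0]]]'
python3 - <<'E'
from h import *
st()
T=[cv2.cvtColor(bot.read_camera("top"),cv2.COLOR_RGB2BGR).astype(float) for _ in range(4)]
s=snap("side","s18");b=np.mean(T,0);cv2.imwrite("pics/t18.png",b)
c=np.clip((b[186:200,227:241]-40)*1.5,0,255).astype(np.uint8)
c=cv2.resize(c,(392,392),interpolation=cv2.INTER_CUBIC)
d=cv2.resize(s[150:210,200:260],(392,392),interpolation=cv2.INTER_CUBIC)
cv2.imwrite("pics/c18.png",np.hstack([c,d]))
from edges import run
run("pics/t18.png",210,231)
# bystanders: difference of images vs start
d=np.abs(b-cv2.imread("pics/top0.png").astype(float)).max(2)
for n,(x0,y0,x1,y1) in dict(plane=(88,160,138,250),square=(318,130,382,175),ash=(330,178,349,246),cherry=(374,185,392,252)).items(): print(n,d[y0:y1,x0:x1].mean().round(2),np.percentile(d[y0:y1,x0:x1],99))
E
```

```text
time: 27.7
tool_pos: [0.4848, -0.2005, 0.4206]
tcp_rot: [-2.847, -1.325, -0.002]
wrist_force: [-0.1, -0.2, 0.4]
width: 0.403
t 27.7 pos [ 0.4848 -0.2005  0.4206] yaw -40.08 tilt [0.0003 0.0017] F [-0.12 -0.19  0.43] M [0.069 0.004 0.007] w 0.403 q [-0.44  -0.032  1.903  0.002  1.271  0.259]
TL 21 -2.34 0.119 res 0.00017
TR 21 -2.26 0.0183 res 0.00017
SL 21 -1.88 0.0852 res 0.00011
SR 21 -2.52 0.0623 res 0.0002
width 0.02284665074782946 table 0.1006380791679751 stand-y of spline mid at x=.53: 0.00011286777471744558
plane 3.91 6.25
square 3.9 6.052500000000009
ash 24.5 144.31749999999994
cherry 59.48 95.25[ WARN:0@3.473] global loadsave.cpp:1063 imwrite_ Unsupported depth image for selected encoder is fallbacked to CV_8U.
```

View pics/c18.png

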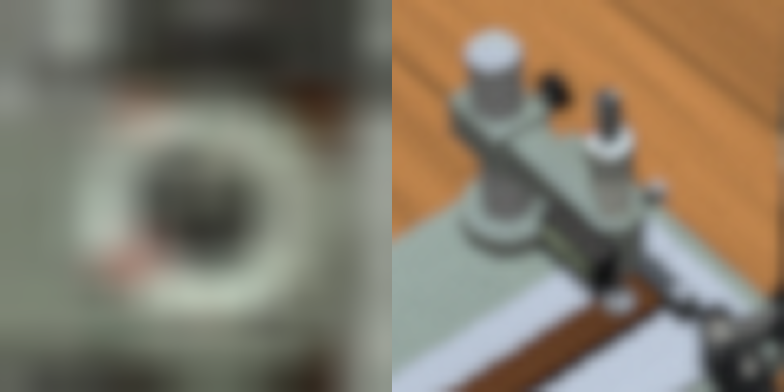

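View pics/t18.png

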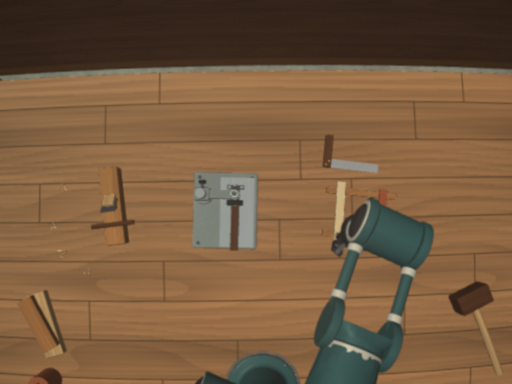

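The red mark hasn't moved (still about 142°) while the white mark has advanced to about 315–330°. So the thimble stayed blocked and the ratchet slipped. Slip works out at about 5.65 − 2.5 ≈ 3.15 rad. The spline is still square and centred, the spindle foot is on it, and the gripper is clear of everything. Handing in.

Run:
```python
from workcell import bot
print(bot.finish_job())
```

```text
the job is handed in; nothing more can be done
None
```

The walnut spline is clamped in the micrometer and the job was handed in at about 28 s of the 72 s allowed.

**Spline:** I laid it flat on the table and slid it square and centred under the spindle. I pressed its end home against the stop with about 5.7 N. In the last picture it was 0.1 mm off centre and within about 0.1° of the table's edges.

**Ratchet:** I turned only the small knob, about 5.65 rad clockwise in two grips. The thimble's red mark stopped after about 2.5 rad (4 mm of spindle travel) and did not move during the second grip. That puts the ratchet slip at about 3.15 rad, half a turn. The knob's white mark agreed only to about ±25°, because it is very small in the picture. The side view shows the spindle foot down on the wood, and the gripper ended clear of everything.

**Bystanders:** The plane and square match the first picture. The arm partly covered the ash and cherry in the last one; they were last seen in place right after I lifted the walnut, and I never touched them.

**Checks that fell short:**
- **Joint 6:** it briefly read −2.552 rad, right at its −2.55 limit, when I swung the arm aside to look. I moved it straight off.
- **Upward force at the knob:** I read about 4–6 N when gripping it. I put that down to the pads swinging forward as they close, since the fingertips stayed about 5 mm above the thimble.
- **Spindle force:** I had no direct reading of the force on the wood. The torque at the wrist was noisy but fits the ratchet's slip value.

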